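Line up the ring gauges by size on the staging rail

TASK

Line up the four loose steel ring gauges on the rail in order of size for checking: one lying flat in the middle of each black pad, the smallest ring on the pad next to the red button and each following ring larger, so that the largest is next to the grey button.

Things in the scene. Friction and masses are not known exactly. Their poses are not given: they have to be found in the camera images.
- ring_26_center (a point): the smallest of four loose steel ring gauges (short thick-walled rings with a knurled band), 26 mm outside diameter, bore about 8 mm, 18 mm high, lying flat; this point is its centre, half-way up (9 mm above its underside), z is the ring's axis
- ring_36_center (a point): the second smallest of four loose steel ring gauges (short thick-walled rings with a knurled band), 36 mm outside diameter, bore about 13 mm, 18 mm high, lying flat; this point is its centre, half-way up (9 mm above its underside), z is the ring's axis
- ring_46_center (a point): the second largest of four loose steel ring gauges (short thick-walled rings with a knurled band), 46 mm outside diameter, bore about 19 mm, 18 mm high, lying flat; this point is its centre, half-way up (9 mm above its underside), z is the ring's axis
- ring_56_center (a point): the largest of four loose steel ring gauges (short thick-walled rings with a knurled band), 56 mm outside diameter, bore about 23 mm, 18 mm high, lying flat; this point is its centre, half-way up (9 mm above its underside), z is the ring's axis
- pad_a_top (a point): black round pad with a small white dot at its centre, 64 mm across, at the robot's right end of the row; one of four in a straight row, 75 mm apart, on a fixed aluminium rail (72 x 360 mm, 10 mm high) on the desk. This point is the centre of the pad's flat top, 12 mm above the desk, where a ring's underside rests; z up, y along the rail to the left end
- pad_b_top (a point): black round pad with a small white dot at its centre, 64 mm across, second from the right; one of four in a straight row, 75 mm apart, on a fixed aluminium rail (72 x 360 mm, 10 mm high) on the desk. This point is the centre of the pad's flat top, 12 mm above the desk, where a ring's underside rests; z up, y along the rail to the left end
- pad_c_top (a point): black round pad with a small white dot at its centre, 64 mm across, third from the right; one of four in a straight row, 75 mm apart, on a fixed aluminium rail (72 x 360 mm, 10 mm high) on the desk. This point is the centre of the pad's flat top, 12 mm above the desk, where a ring's underside rests; z up, y along the rail to the left end
- pad_d_top (a point): black round pad with a small white dot at its centre, 64 mm across, at the left end of the row; one of four in a straight row, 75 mm apart, on a fixed aluminium rail (72 x 360 mm, 10 mm high) on the desk. This point is the centre of the pad's flat top, 12 mm above the desk, where a ring's underside rests; z up, y along the rail to the left end
- red_stop: red round end button fixed on the rail, 22 mm across, 12 mm high, 50 mm beyond the centre of the end pad it stands next to; it may be at either end of the row (a like grey button stands at the other). Origin at the centre of its underside, on the rail's top, 10 mm above the desk
There are look-alikes about, which are no part of the job. What is shaped like the part that bears ring_56_center but orange, pink or turquoise is not meant.

How it is judged:
By the outcome, as a careful person would: the job done as asked, in the order asked, and still so for the second after the job is handed in, with the robot touching nothing.
It also fails if it takes over 99 s, if anything falls off the work surface, if the arm or the gripper's body presses on something with over 40 N, if the wrist force passes 120 N, or if a joint passes its speed limit or range.

ROBOT

A 7-joint arm with a two-finger parallel gripper is mounted at the origin on a cart in front of the work surface, level with it; the furniture and walls round the work are solid. World frame = base frame: x ahead of the robot, y to its left, z up, the work surface at z = 0. Lengths are in mm, angles in rad, forces in N, time in s.
With the tool pointing down it reaches from about 350 to 900 mm from the base axis. Payload 7.2 kg.
Tool frame: the origin (TCP) lies midway between the tips of the shut fingers; the grasp point (between the pads) lies 19 mm behind it; y points along the fingers, x is the direction in which the jaws open and shut, and the axes are right-handed (so a half turn about y gives the same grasp; the last joint's range is limited). The gripper opens to 88 mm and grips with 3 to 60 N. Pads are 20 mm wide; open, the fingers measure 115 mm over their backs; the gripper's body (75 mm by 178 mm) begins 61 mm behind the grasp point.
Start: joints at [1.216, 0.411, -0.013, 1.596, 0.006, 1.134, -0.082], TCP at [176.791, -599.478, 222.653] pointing down, gripper open.
Joint ranges: [-2.95, 2.95], [-0.29, 1.99], [-1.47, 1.44], [0.14, 2.54], [-1.03, 4.17], [0.13, 1.85], [-2.86, 2.86]. Speed limits (rad/s): [2.39, 2.39, 3.01, 3.01, 3.14, 3.14, 3.14].

INTERFACE

Orientations are given as a unit quaternion [w, x, y, z].
In Python, from workcell import robot gives the robot as it stands.
- The arm moves only by the tool move_arm, never from a script. Its argument "targets" is a list of rows, each a list of 3 entries, a list of its own where there are three numbers: the shift along the tool's x, y, z in cm, then the turn, a rotation vector about the tool's x, y, z in degrees, then the finger opening in cm, from 0 to 8.78. In form: [[[dx, dy, dz], [rx, ry, rz], claw], ...]. A call has 1 to 12 rows; each row shifts and turns the pose as measured when the row begins, along the tool's axes as they then stand; what a row does not reach is not made up. A row lasts 1/10 s, in which the tool goes at most 50 mm and 8.59 degrees, less where a joint would pass 70% of its speed; a pose out of reach is approached as far as the arm can. A call with a gripper value outside its range is refused whole. The fingers move at their own pace and stop on an object; "grip_force" is the grip in N (left out, the last holds). Time passes only in rows, so rows that do not move let the fingers close. It gives the time, the measured TCP pose, the force and the opening at its end, in the units of the state.
- robot.sense(): the state, without advancing time (a new reading comes with each control period).
- robot.snapshot(name): name is "side" or "top" or "wrist"; returns a dict with "pixels" (400x640x3 uint8, red, green, blue), "intrinsics" (3x3 intrinsics, pixels), "k1" (the pictures are not rectified: a ray, as slopes to the right and down, at radius r is drawn at 1 + k1 r^2 times it, then the intrinsics apply), "rvec" (rotation vector, rad) and "tvec" (3), from world to camera coordinates, as OpenCV has them; the wrist camera has in their place "hand_eye" (4x4, takes a point from camera to tool coordinates, whose origin is the TCP and whose axes are the tool frame's). Camera axes: x right, y down, z forward; pixel columns grow to the right and rows downward; lengths in mm; the calibration is good to about 2 mm. A picture is of the moment at which its call begins: read the wrist's pose just before it. There is no depth.
- robot.close_job(): hands the job in, once; it reports no verdict.
The state is a dict: "time_s": time; "joints": joint angles; "qvel": joint speeds; "tau": joint torques, N m; "ee_pos": TCP position; "tool_rot": TCP orientation; "wrist_force": force on the tool from outside, world axes, zero at the start; "torque": the same for the moment, N m; "width": finger opening in mm.
Only numpy, scipy, OpenCV 4.12 (cv2) and the standard library are available. Lean on these libraries where they do the work, as an engineer would, in place of code of your own. Each camera call takes 0.05 s, during which the arm holds its last target.

## Working session

There is one attempt and no reset: what is moved stays moved. The work goes in short steps, Python scripts to look and compute and a tool call to move; the robot and the scene stay as the last step left them, time stands still between calls to the robot, and variables do not carry over. Pictures are saved under pics/ and viewed, and the job is handed in when it is done.

Besides the shell and the picture viewer there is one more tool, called in YAML: its name, and indented under it one key for each argument. move_arm: Moves the arm, as the interface text tells. Its arguments: {"type":"object","properties":{"targets":{"type":"array"},"grip_force":{"type":"number"}},"required":["targets"]}

```bash
mkdir -p pics; ls; cat > h.py <<'E'
from workcell import robot
import numpy as np, cv2, json
from scipy.spatial.transform import Rotation as R
def q2R(q): return R.from_quat([q[1],q[2],q[3],q[0]]).as_matrix()
def save(name,fn):
    st=robot.sense(); s=robot.snapshot(name)
    cv2.imwrite(fn+'.png',cv2.cvtColor(np.array(s['pixels'],dtype=np.uint8),cv2.COLOR_RGB2BGR))
    np.save(fn+'.npy',{'s':s,'st':st},allow_pickle=True); return s,st
def load(fn):
    d=np.load(fn+'.npy',allow_pickle=True).item(); return d['s'],d['st']
def campose(s,st):
    if 'hand_eye' in s:
        T=np.array(s['hand_eye']);Rt=q2R(st['tool_rot']);
        return Rt@T[:3,:3], Rt@T[:3,3]+np.array(st['ee_pos'])
    Rc=R.from_rotvec(np.ravel(s['rvec'])).as_matrix(); return Rc.T, -Rc.T@np.ravel(s['tvec'])
def und(s,px):
    K=np.array(s['intrinsics']);k=float(np.ravel(s['k1'])[0])
    return cv2.undistortPoints(np.array(px,float).reshape(-1,1,2),K,np.array([k,0,0,0.])).reshape(-1,2)
def ray2z(s,st,px,z):
    A,c=campose(s,st); u=und(s,px); d=np.c_[u,np.ones(len(u))]@A.T
    return c+d*((z-c[2])/d[:,2])[:,None]
def proj(s,st,P):
    A,c=campose(s,st); q=(np.atleast_2d(P)-c)@A; 
    return cv2.projectPoints(q,np.zeros(3),np.zeros(3),np.array(s['intrinsics']),np.array([float(np.ravel(s['k1'])[0]),0,0,0]))[0].reshape(-1,2)
E
python3 - <<'E'
from h import *
for n in ['top','side','wrist']:
    s,st=save(n,'pics/'+n+'0'); A,c=campose(s,st); print(n,c.round(),A[:,2].round(2),s['intrinsics'],s['k1'])
print(st)
E
```

```text
pics
top [ 340.  -10. 1282.] [ 0.15  0.02 -0.99] [[494.36573731   0.         326.30224592]
 [  0.         494.36573731 200.49722238]
 [  0.           0.           1.        ]] -0.0870459927983885
side [428. 790. 427.] [ 0.08 -0.91 -0.41] [[432.49270721   0.         318.04348566]
 [  0.         432.49270721 191.00088569]
 [  0.           0.           1.        ]] -0.004172368787516518
wrist [ 255. -577.  382.] [-0.28 -0.08 -0.96] [[282.82441232   0.         322.25310175]
 [  0.         282.82441232 199.471554  ]
 [  0.           0.           1.        ]] 0.006839973771334027
{'time_s': 0.1, 'joints': array([ 1.21579   ,  0.41183219, -0.01269508,  1.59687929,  0.00561941,
        1.13429166, -0.08221874]), 'qvel': array([-1.81460942e-03, -1.03855955e-03,  6.13235958e-04, -1.98618141e-03,
       -1.40008376e-03, -1.45551540e-03,  3.17976916e-05]), 'tau': array([ 2.52013007e-03, -5.89092886e+01,  6.43720329e-01, -2.91709489e+01,
       -5.37473999e-02,  1.44391623e-02,  7.30505781e-05]), 'ee_pos': array([ 176.64064596, -599.09030183,  221.91879213]), 'tool_rot': array([ 0.56657899, -0.56606733,  0.42382548, -0.4229988 ]), 'wrist_force': array([ 0.50807291,  0.37968404, -0.34128088]), 'torque': array([-0.08253689,  0.02016796,  0.02408493]), 'width': 87.96615540225231}
```

View pics/top0.png

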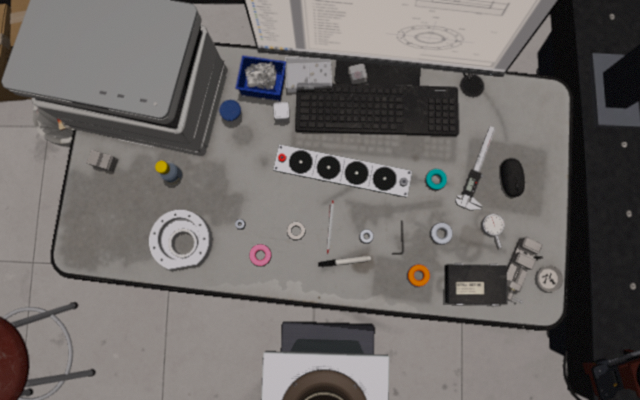

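View pics/side0.png

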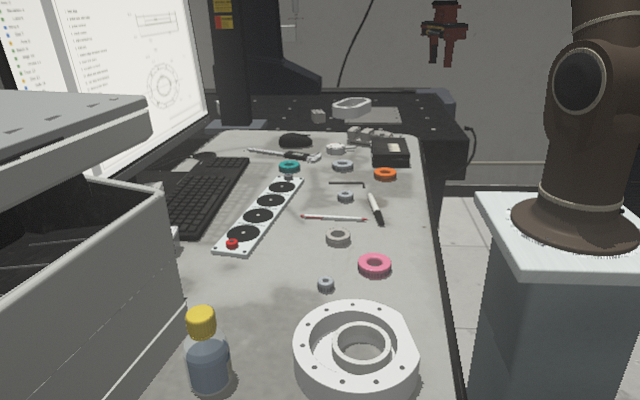

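View pics/wrist0.png

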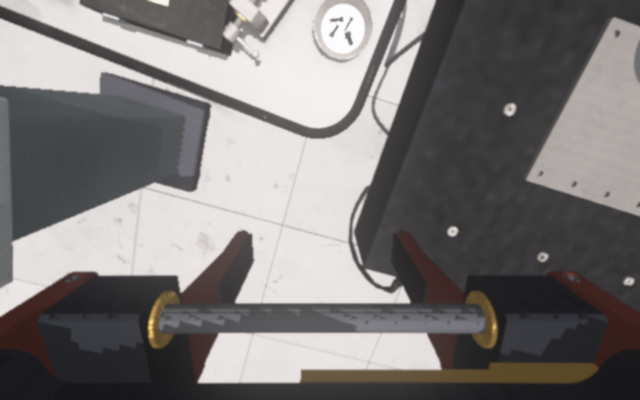

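The top view shows these ring candidates: small (240,224), (366,237), (296,231), (441,233). The look-alikes are turquoise (436,180), orange (418,275) and pink (260,255). The dial gauge at (493,224) and the flange at (180,240) are not rings. The red button is at (281,158), the left end of the rail.

```bash
python3 - <<'E'
from h import *
s,st=load('pics/top0'); im=cv2.imread('pics/top0.png')
c=im[140:290,220:460]; cv2.imwrite('pics/crop0.png',cv2.resize(c,None,fx=3.3,fy=3.3,interpolation=cv2.INTER_CUBIC))
for nm,p,z in [('A',(240,224),18),('B',(296,231),18),('C',(366,237),18),('D',(441,233),18),('padD',(301,161),12),('padC',(329,167),12),('padB',(357,173),12),('padA',(385,178),12),('red',(281,158),22)]:
    print(nm,ray2z(s,st,[p],z).round(1))
E
```

```text
A [[470.4 232.5  18. ]]
B [[456.5  87.   18. ]]
C [[446.  -92.8  18. ]]
D [[ 461.3 -285.3   18. ]]
padD [[642.3  81.3  12. ]]
padC [[628.    7.1  12. ]]
padB [[613.8 -66.8  12. ]]
padA [[ 602.4 -140.3   12. ]]
red [[646.7 133.4  22. ]]
```

View pics/crop0.png

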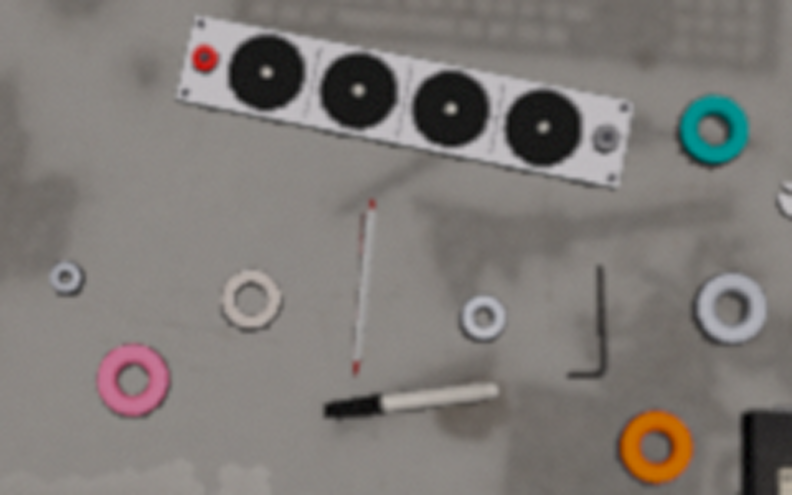

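```bash
python3 - <<'E'
from h import *
im=cv2.imread('pics/side0.png')
c=im[130:300,280:420]; cv2.imwrite('pics/crop1.png',cv2.resize(c,None,fx=3.5,fy=3.5,interpolation=cv2.INTER_CUBIC))
im=cv2.imread('pics/top0.png')
c=im[60:300,400:570]; cv2.imwrite('pics/crop2.png',cv2.resize(c,None,fx=2.4,fy=2.4,interpolation=cv2.INTER_CUBIC))
E
```

```text
(no output)
```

View pics/crop1.png

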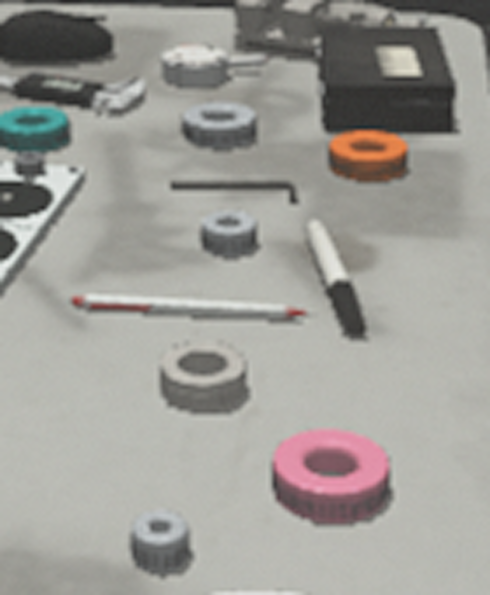

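View pics/crop2.png

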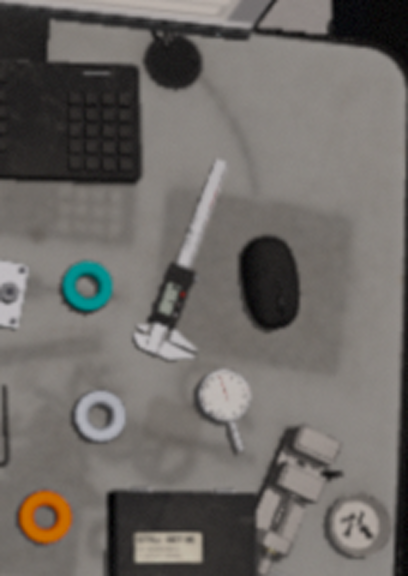

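The four grey rings scale as A(240,224)≈27 mm, C(366,237)≈35, B(296,231)≈47 and D(441,233)≈57. I'll treat these as the targets and confirm each with the wrist camera. Red is at the left end, so 26→pad_d, 36→c, 46→b, 56→a.

```bash
python3 - <<'E'
from h import *
s,st=load('pics/wrist0'); print(q2R(st['tool_rot']).round(3)); print(np.array(s['hand_eye']).round(3))
s,st=load('pics/top0'); im=cv2.imread('pics/top0.png')
hsv=cv2.cvtColor(im,cv2.COLOR_BGR2HSV)
# dark pads: contours
m=(im.max(2)<45).astype(np.uint8)*255
cs,_=cv2.findContours(m[140:200,270:420],cv2.RETR_EXTERNAL,cv2.CHAIN_APPROX_NONE)
for c in cs:
    if cv2.contourArea(c)>200:
        e=cv2.fitEllipse(c); p=(e[0][0]+270,e[0][1]+140); print(np.round(p,1),np.round(e[1],1),ray2z(s,st,[p],12).round(1))
E
```

```text
[[ 0.283 -0.001  0.959]
 [-0.959  0.001  0.283]
 [-0.001 -1.    -0.   ]]
[[   1.      -0.      -0.       0.615]
 [   0.      -0.294    0.956 -160.533]
 [  -0.      -0.956   -0.294   81.369]
 [   0.       0.       0.       1.   ]]
[384.1 178.3] [20.5 20.9] [[ 601.6 -137.9   12. ]]
[356.  172.6] [20.5 20.9] [[614.7 -64.3  12. ]]
[328.1 167.1] [20.4 20.7] [[627.6   9.4  12. ]]
[300.1 161.6] [20.3 20.6] [[640.5  83.5  12. ]]
```

```bash
cat >> h.py <<'E'
def plan(target,yaw=None,maxmm=45,maxdeg=8):
    st=robot.sense();p=np.array(st['ee_pos']);M=q2R(st['tool_rot']);a=np.degrees(np.arctan2(M[1,0],M[0,0]))
    yaw=a if yaw is None else yaw
    d=np.array(target)-p; da=(yaw-a+180)%360-180
    n=int(max(1,np.ceil(np.linalg.norm(d)/maxmm),np.ceil(abs(da)/maxdeg)))
    print('t',st['time_s'],'p',p.round(1),'yaw',round(a,1),'n',n,'d',d.round(1),'tilt',M[2].round(3),'w',round(st['width'],1),'F',np.round(st['wrist_force'],1))
    for i in range(n):
        b=np.radians(a+da*i/n); v=d/n
        print([[round((v[0]*np.cos(b)+v[1]*np.sin(b))/10,2),round(-v[2]/10,2),round((-v[0]*np.sin(b)+v[1]*np.cos(b))/10,2)],[0,round(-da/n,1),0]])
E
python3 - <<'E'
from h import *
plan([461,-285,170],-10.1)
E
```

```text
t 0.15 p [ 176.7 -599.1  222. ] yaw -73.6 n 10 d [284.3 314.1 -52. ] tilt [-0.001 -1.    -0.   ] w 87.8 F [ 0.8  0.  -0.1]
[[np.float64(-2.21), np.float64(0.52), np.float64(3.62)], [0, np.float64(-6.3), 0]]
[[np.float64(-1.8), np.float64(0.52), np.float64(3.84)], [0, np.float64(-6.3), 0]]
[[np.float64(-1.36), np.float64(0.52), np.float64(4.01)], [0, np.float64(-6.3), 0]]
[[np.float64(-0.91), np.float64(0.52), np.float64(4.14)], [0, np.float64(-6.3), 0]]
[[np.float64(-0.45), np.float64(0.52), np.float64(4.21)], [0, np.float64(-6.3), 0]]
[[np.float64(0.02), np.float64(0.52), np.float64(4.24)], [0, np.float64(-6.3), 0]]
[[np.float64(0.49), np.float64(0.52), np.float64(4.21)], [0, np.float64(-6.3), 0]]
[[np.float64(0.95), np.float64(0.52), np.float64(4.13)], [0, np.float64(-6.3), 0]]
[[np.float64(1.4), np.float64(0.52), np.float64(4.0)], [0, np.float64(-6.3), 0]]
[[np.float64(1.84), np.float64(0.52), np.float64(3.82)], [0, np.float64(-6.3), 0]]
```

move_arm:
  targets:
    - [[-2.2,0.5,3.6],[0,-6.3,0],8.78]
    - [[-1.8,0.5,3.8],[0,-6.3,0],8.78]
    - [[-1.4,0.5,4.0],[0,-6.3,0],8.78]
    - [[-0.9,0.5,4.1],[0,-6.3,0],8.78]
    - [[-0.5,0.5,4.2],[0,-6.3,0],8.78]
    - [[0,0.5,4.2],[0,-6.3,0],8.78]
    - [[0.5,0.5,4.2],[0,-6.3,0],8.78]
    - [[0.9,0.5,4.1],[0,-6.3,0],8.78]
    - [[1.4,0.5,4.0],[0,-6.3,0],8.78]
    - [[1.8,0.5,3.8],[0,-6.3,0],8.78]

```text
time_s: 1.15
ee_pos: [457.8, -276.3, 167.8]
tool_rot: [-0.704, 0.706, -0.056, 0.054]
wrist_force: [0.1, -0.2, -1.3]
width: 87.7
```

```bash
python3 - <<'E'
from h import *
plan([461,-285,150],-10.1)
print(robot.sense()['joints'].round(2))
E
```

```text
t 1.15 p [ 457.8 -276.3  167.8] yaw -8.9 n 1 d [  3.2  -8.7 -17.8] tilt [-0.004 -1.    -0.002] w 87.7 F [ 0.1 -0.2 -1.3]
[[np.float64(0.45), np.float64(1.78), np.float64(-0.81)], [0, np.float64(1.2), 0]]
[ 0.77  0.35 -0.4   1.86  0.17  0.97  0.14]
```

move_arm:
  targets:
    - [[0.4,1.8,-0.8],[0,1.2,0],8.78]
    - [[0,0,0],[0,0,0],8.78]

```text
time_s: 1.35
ee_pos: [464.6, -278.0, 148.9]
tool_rot: [0.705, -0.704, 0.059, -0.057]
wrist_force: [-1.0, -0.5, -0.1]
width: 87.7
```

```bash
python3 - <<'E'
from h import *
s,st=save('wrist','pics/w1'); print(st['ee_pos'])
E
```

```text
[ 464.64732276 -278.02146638  148.9196044 ]
```

View pics/w1.png

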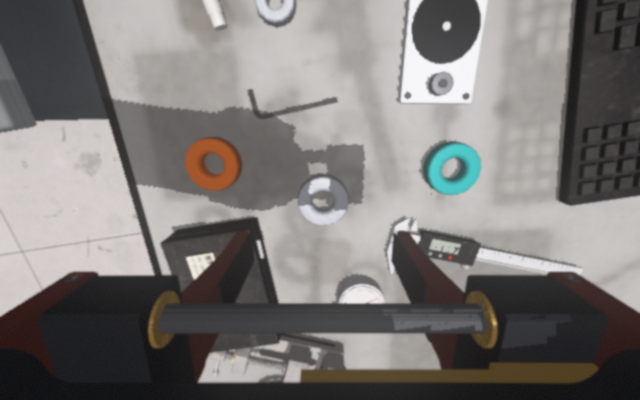

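```bash
python3 - <<'E'
from h import *
s,st=load('pics/w1'); im=cv2.imread('pics/w1.png')
print(ray2z(s,st,[(323,199),(323,197)],18).round(1), 'padA',ray2z(s,st,[(446,27)],12).round(1))
c=im[165:235,285:365]; 
print('orange etc check')
cv2.imwrite('pics/w1c.png',cv2.resize(c,None,fx=8,fy=8,interpolation=cv2.INTER_CUBIC))
E
```

```text
[[ 464.4 -286.4   18. ]
 [ 464.7 -284.2   18. ]] padA [[ 602.9 -142.7   12. ]]
orange etc check
```

View pics/w1c.png

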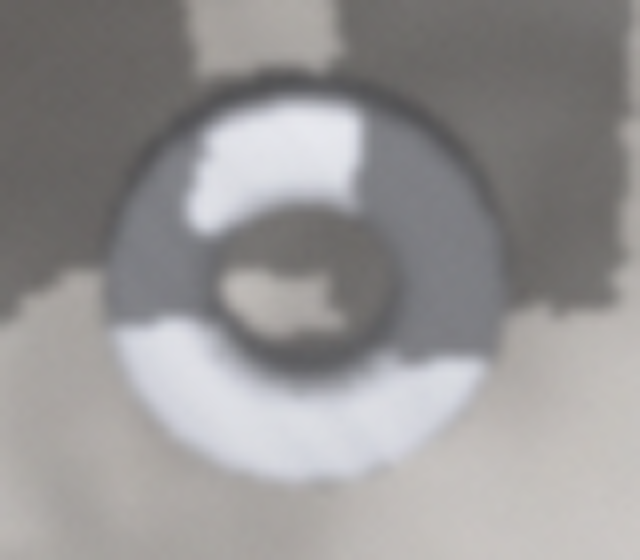

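```bash
python3 - <<'E'
from h import *
s,st=load('pics/w1')
print(ray2z(s,st,[(322.8,200.9)],18).round(1))
plan([464,-288,50],-10.1)
E
```

```text
[[ 463.8 -288.5   18. ]]
t 1.4 p [ 465.7 -277.1  150.3] yaw -9.2 n 3 d [  -1.7  -10.9 -100.3] tilt [-0.001 -1.     0.002] w 88.1 F [0.5 0.4 0.6]
[[np.float64(0.0), np.float64(3.34), np.float64(-0.37)], [0, np.float64(0.3), 0]]
[[np.float64(0.0), np.float64(3.34), np.float64(-0.37)], [0, np.float64(0.3), 0]]
[[np.float64(0.01), np.float64(3.34), np.float64(-0.37)], [0, np.float64(0.3), 0]]
```

move_arm:
  targets:
    - [[0,3.3,-0.4],[0,0.3,0],8.78]
    - [[0,3.3,-0.4],[0,0.3,0],8.78]
    - [[0,3.0,-0.3],[0,0.3,0],8.78]
    - [[0,0,0],[0,0,0],8.78]

```text
time_s: 1.8
ee_pos: [464.1, -291.3, 55.9]
tool_rot: [-0.704, 0.705, -0.063, 0.066]
wrist_force: [-1.0, 0.6, -0.8]
width: 87.8
```

```bash
python3 - <<'E'
from h import *
plan([464,-288,6],-10.1,30)
s,st=save('wrist','pics/w2')
plan([464,-288,6],-10.1,30)
E
```

```text
t 1.8 p [ 464.1 -291.3   55.9] yaw -10.4 n 2 d [ -0.1   3.3 -49.9] tilt [ 0.004 -1.    -0.001] w 87.8 F [-1.   0.6 -0.8]
[[np.float64(-0.03), np.float64(2.49), np.float64(0.16)], [0, np.float64(-0.2), 0]]
[[np.float64(-0.03), np.float64(2.49), np.float64(0.16)], [0, np.float64(-0.2), 0]]
t 1.85 p [ 465.3 -291.7   57.9] yaw -10.4 n 2 d [ -1.3   3.7 -51.9] tilt [ 0.006 -1.    -0.002] w 87.9 F [0.3 0.8 0.2]
[[np.float64(-0.1), np.float64(2.59), np.float64(0.17)], [0, np.float64(-0.2), 0]]
[[np.float64(-0.1), np.float64(2.59), np.float64(0.17)], [0, np.float64(-0.2), 0]]
```

View pics/w2.png

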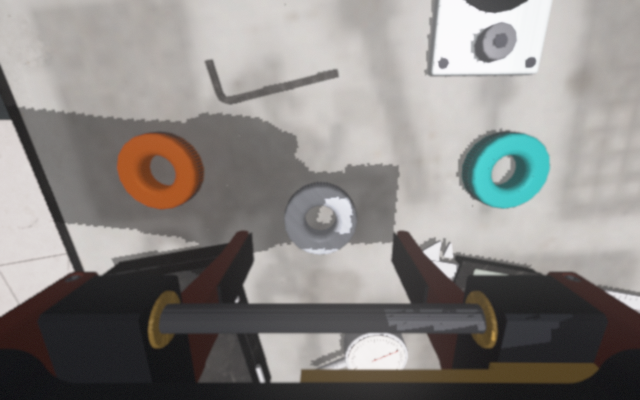

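```bash
python3 - <<'E'
from h import *
s,st=load('pics/w2'); im=cv2.imread('pics/w2.png')
c=im[170:265,275:370]; cv2.imwrite('pics/w2c.png',cv2.resize(c,None,fx=6,fy=6,interpolation=cv2.INTER_CUBIC))
for q in [(320.5,218),(320.5,221)]: print(ray2z(s,st,[q],18).round(1))
t=np.linspace(0,2*np.pi,60)
C=ray2z(s,st,[(320.5,218)],18)[0]
for z,r in [(18,28),(18,11.5)]:
    pr=proj(s,st,np.c_[C[0]+r*np.cos(t),C[1]+r*np.sin(t),np.full(60,z)]); print(pr.min(0),pr.max(0))
E
```

```text
[[ 464.4 -286.3   18. ]]
[[ 464.  -288.6   18. ]]
[283.09893292 181.59155966] [357.85953777 251.64094338]
[305.15396148 203.39594992] [335.83474076 232.12703079]
```

View pics/w2c.png

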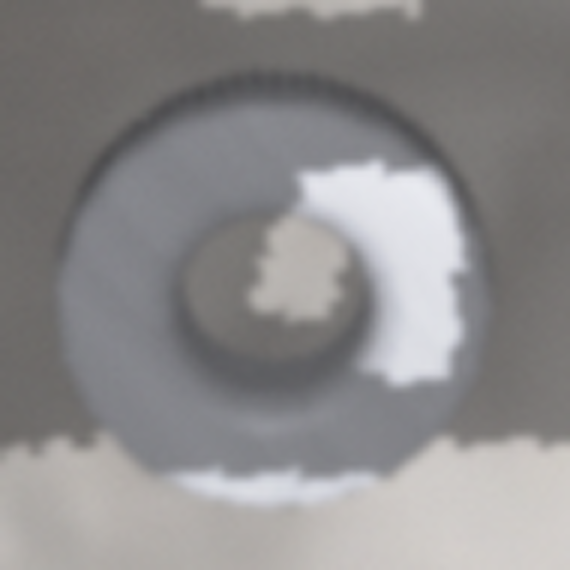

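Consistent: the 56 ring is at about (464,-288) with a knurled edge visible. Descending.

move_arm:
  targets:
    - [[-0.1,2.5,0.2],[0,0,0],8.78]
    - [[0,2.2,0.15],[0,0,0],8.78]
    - [[0,0,0],[0,0,0],8.78]

```text
time_s: 2.15
ee_pos: [468.3, -291.2, 16.5]
tool_rot: [-0.702, 0.706, -0.06, 0.07]
wrist_force: [-0.3, 0.4, -0.7]
width: 88.0
```

```bash
python3 - <<'E'
from h import *
plan([464,-288,5],-10.1,30)
E
```

```text
t 2.15 p [ 468.3 -291.2   16.5] yaw -10.6 n 1 d [ -4.3   3.2 -11.5] tilt [ 0.014 -1.    -0.006] w 88.0 F [-0.3  0.4 -0.7]
[[np.float64(-0.48), np.float64(1.15), np.float64(0.24)], [0, np.float64(-0.5), 0]]
```

move_arm:
  targets:
    - [[-0.4,1.1,0.3],[0.3,-0.5,0.8],8.78]
    - [[0,0,0],[0,0,0],8.78]

```text
time_s: 2.35
ee_pos: [466.5, -288.7, 8.6]
tool_rot: [-0.704, 0.705, -0.061, 0.063]
wrist_force: [-0.2, 0.4, -0.2]
width: 88.1
```

```bash
cat >> h.py <<'E'
_plan=plan
def plan(target,yaw=None,maxmm=45,maxdeg=8):
    M=q2R(robot.sense()['tool_rot']); print('untilt rx,rz deg',np.degrees([-M[2,2],M[2,0]]).round(2))
    import builtins
    np.set_printoptions(legacy='1.25'); _plan(target,yaw,maxmm,maxdeg)
E
python3 - <<'E'
from h import *
plan([464,-288,5],-10.1,30)
E
```

```text
untilt rx,rz deg [0.1  0.17]
t 2.35 p [ 466.5 -288.7    8.6] yaw -10.1 n 1 d [-2.5  0.7 -3.6] tilt [ 0.003 -1.    -0.002] w 88.1 F [-0.2  0.4 -0.2]
[[-0.26, 0.36, 0.03], [0, 0.0, 0]]
```

move_arm:
  targets:
    - [[-0.3,0.4,0],[0,0,0],8.78]
    - [[0,0,0],[0,0,0],5.0]
    - [[0,0,0],[0,0,0],5.0]
    - [[0,0,0],[0,0,0],5.0]
    - [[0,0,0],[0,0,0],5.0]
    - [[0,0,0],[0,0,0],5.0]
  grip_force: 35

```text
time_s: 2.95
ee_pos: [464.6, -289.4, 7.4]
tool_rot: [-0.703, 0.706, -0.06, 0.064]
wrist_force: [0.3, -1.2, -0.1]
width: 51.6
```

```bash
python3 - <<'E'
from h import *
plan([464,-288,5],-10.1,30)
E
```

```text
untilt rx,rz deg [0.2  0.37]
t 2.95 p [ 464.6 -289.4    7.4] yaw -10.1 n 1 d [-0.6  1.4 -2.4] tilt [ 0.007 -1.    -0.004] w 51.6 F [ 0.3 -1.2 -0.1]
[[-0.09, 0.24, 0.12], [0, 0.0, 0]]
```

```bash
python3 - <<'E'
from h import *
s,st=save('wrist','pics/w3'); save('top','pics/t3'); im=cv2.imread('pics/t3.png')
plan([464,-288,5],-10.1,30)
E
```

```text
untilt rx,rz deg [0.2  0.37]
t 3.05 p [ 464.6 -289.3    7.4] yaw -10.1 n 1 d [-0.6  1.3 -2.4] tilt [ 0.006 -1.    -0.004] w 51.7 F [-0.5  1.3  1.4]
[[-0.09, 0.24, 0.12], [0, 0.0, 0]]
```

View pics/w3.png

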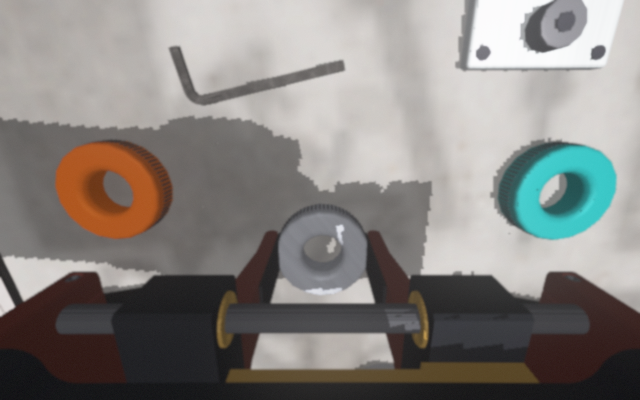

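```bash
python3 - <<'E'
from h import *
s,st=load('pics/w3'); im=cv2.imread('pics/w3.png')
c=im[190:310,220:420]; cv2.imwrite('pics/w3c.png',cv2.resize(c,None,fx=4,fy=4,interpolation=cv2.INTER_CUBIC))
for q in [(323,250),(322,252)]: print(ray2z(s,st,[q],18).round(1))
t=np.linspace(0,2*np.pi,60)
C=ray2z(s,st,[(323,250)],18)[0]
pr=proj(s,st,np.c_[C[0]+28*np.cos(t),C[1]+28*np.sin(t),np.full(60,18)]); print(pr.min(0),pr.max(0))
print(proj(s,st,[st['ee_pos']]))
M=q2R(st['tool_rot'])
for sx in (-26,26): 
  for tz in (-10,10): print(proj(s,st,[np.array(st['ee_pos'])+M@[sx,0,tz]]))
E
```

```text
[[ 466.2 -286.    18. ]]
[[ 465.4 -287.2   18. ]]
[275.21182935 204.71424824] [370.7141226 290.9593836]
[[321.35570854 247.23546658]]
[[280.51947294 261.50012905]]
[[279.11725613 232.5384155 ]]
[[362.21645836 261.46877458]]
[[363.55363192 232.51108033]]
```

View pics/w3c.png

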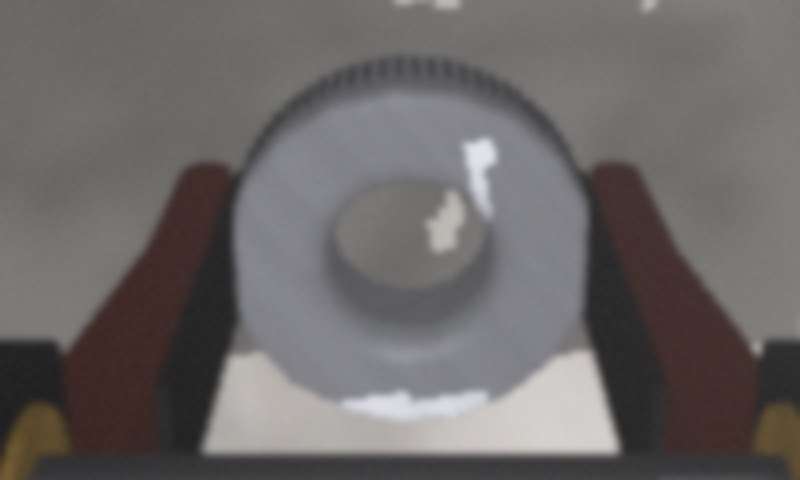

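```bash
python3 - <<'E'
from h import *
im=cv2.imread('pics/w1.png'); hsv=cv2.cvtColor(im,cv2.COLOR_BGR2HSV); s,st=load('pics/w1')
for nm,lo,hi,roi in [('turq',80,100,(410,500)),('or',5,15,(170,260))]:
    m=((hsv[...,0]>=lo)&(hsv[...,0]<=hi)&(hsv[...,1]>120)).astype(np.uint8); m[:, :roi[0]]=0; m[:,roi[1]:]=0; m[230:]=0
    n,l,stt,c=cv2.connectedComponentsWithStats(m); i=1+stt[1:,4].argmax(); x,y,w,h,a=stt[i]; 
    e=[(x,y+h/2),(x+w,y+h/2),(x+w/2,y),(x+w/2,y+h)]; q=ray2z(s,st,e,18); print(nm,stt[i],np.linalg.norm(q[0]-q[1]),np.linalg.norm(q[2]-q[3]))
q=ray2z(s,st,[(285+107/8,200),(285+500/8,200)],18); print(np.linalg.norm(q[0]-q[1]))
E
```

```text
turq [ 428  144   52   50 1570] 53.91494226341765 53.212900789680354
or [ 185  138   56   53 1941] 58.09919413444227 55.862204562511494
52.99151969466418
```

Fingers closed on the ring (wider than either other size). The bore reads about 23 mm, which matches the 56 ring. Lifting, and viewing the rail from the wrist.

```bash
python3 - <<'E'
from h import *
plan([464,-288,100],-10.1,45)
M=0
d=np.array([560-464,-220+288,10]);b=np.radians(-10.1);print(d[0]*np.cos(b)+d[1]*np.sin(b),-d[0]*np.sin(b)+d[1]*np.cos(b))
E
```

```text
untilt rx,rz deg [0.2  0.37]
t 3.05 p [ 464.6 -289.3    7.4] yaw -10.1 n 3 d [-0.6  1.3 92.6] tilt [ 0.006 -1.    -0.004] w 51.7 F [-0.5  1.3  1.4]
[[-0.03, -3.09, 0.04], [0, 0.0, 0]]
[[-0.03, -3.09, 0.04], [0, 0.0, 0]]
[[-0.03, -3.09, 0.04], [0, 0.0, 0]]
82.5873679032908 83.78142194309245
```

move_arm:
  targets:
    - [[0,-2.0,0],[0.2,0,0.3],5.0]
    - [[0,-3.8,0],[0,0,0],5.0]
    - [[0,-3.8,0],[0,0,0],5.0]
    - [[2.7,-0.5,2.7],[0,0,0],5.0]
    - [[2.7,0,2.7],[0,0,0],5.0]
    - [[2.7,0,2.7],[0,0,0],5.0]
    - [[0,0,0],[0,0,0],5.0]

```text
time_s: 3.75
ee_pos: [558.7, -222.5, 110.0]
tool_rot: [0.705, -0.703, 0.065, -0.063]
wrist_force: [0.8, -0.9, -2.4]
width: 51.7
```

```bash
python3 - <<'E'
from h import *
plan([602,-140,100],-10.1,45)
s,st=save('wrist','pics/w4')
E
```

```text
untilt rx,rz deg [-0.14 -0.18]
t 3.75 p [ 558.7 -222.5  110. ] yaw -10.4 n 3 d [ 43.3  82.5 -10. ] tilt [-0.003 -1.     0.003] w 51.7 F [ 0.8 -0.9 -2.4]
[[0.92, 0.33, 2.96], [0, -0.1, 0]]
[[0.93, 0.33, 2.96], [0, -0.1, 0]]
[[0.93, 0.33, 2.96], [0, -0.1, 0]]
```

View pics/w4.png

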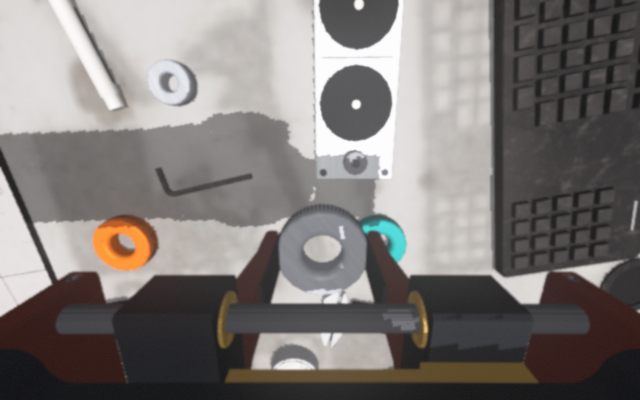

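```bash
python3 - <<'E'
from h import *
s,st=load('pics/w4'); im=cv2.imread('pics/w4.png')
m=((im.min(2)>150)).astype(np.uint8)
def dot(x,y,r=8):
    a=im[max(0,y-r):y+r+1,x-r:x+r+1].min(2).astype(float)-60; a[a<0]=0
    yy,xx=np.mgrid[max(0,y-r):y+r+1,x-r:x+r+1]; return ((a*xx).sum()/a.sum(),(a*yy).sum()/a.sum())
for p in [(356,104),(358,5)]:
    d=dot(*p); print(d,ray2z(s,st,[d],12).round(1))
# ring centre in tool frame, top plane at 18-? above TCP
s3,st3=load('pics/w3'); 
for (S,T,px,off) in [(s3,st3,(220+412/4,190+251.5/4),10.6)]:
    q=ray2z(S,T,[px],18)[0]; print(q, q2R(T['tool_rot']).T@(q-T['ee_pos']))
c=im[190:310,220:420]; cv2.imwrite('pics/w4c.png',cv2.resize(c,None,fx=4,fy=4,interpolation=cv2.INTER_CUBIC))
print(ray2z(s,st,[(172,82)],18))
E
```

```text
(np.float64(355.89081811358517), np.float64(103.97222917187891)) [[ 603.6 -141.4   12. ]]
(np.float64(358.38572378630016), np.float64(4.784748392817557)) [[616.3 -68.5  12. ]]
[ 465.85187824 -287.87583045   18.        ] [  0.99568054 -10.56310344   1.64622537]
[[455.63828403 -97.01969632  18.        ]]
```

View pics/w4c.png

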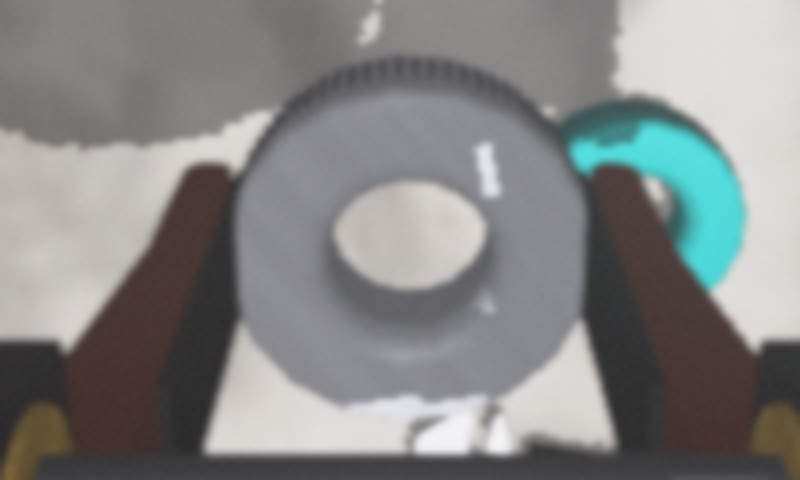

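```bash
python3 - <<'E'
from h import *
plan([602.3,-142.8,60],-10,45)
E
```

```text
untilt rx,rz deg [-0.04 -0.31]
t 3.8 p [ 556.3 -224.8  109.5] yaw -10.5 n 3 d [ 46.   82.  -49.5] tilt [-0.005 -1.     0.001] w 51.3 F [-0.1 -0.2 -2.8]
[[1.01, 1.65, 2.97], [0, -0.2, 0]]
[[1.02, 1.65, 2.96], [0, -0.2, 0]]
[[1.03, 1.65, 2.96], [0, -0.2, 0]]
```

move_arm:
  targets:
    - [[1.0,0.5,3.0],[0,-0.2,0],5.0]
    - [[1.0,1.5,3.0],[0,-0.2,0],5.0]
    - [[1.0,2.5,3.0],[0,-0.2,-0.3],5.0]
    - [[0,0,0],[0,0,0],5.0]
    - [[0,0,0],[0,0,0],5.0]

```text
time_s: 4.3
ee_pos: [598.6, -144.5, 60.3]
tool_rot: [-0.703, 0.705, -0.065, 0.061]
wrist_force: [0.0, -0.6, -2.8]
width: 51.4
```

```bash
python3 - <<'E'
from h import *
s,st=save('wrist','pics/w5')
plan([602.3,-142.8,20],-10,30)
for i in range(3): print(robot.sense()['ee_pos'])
E
```

```text
untilt rx,rz deg [ 0.12 -0.34]
t 4.35 p [ 598.3 -143.9   60.1] yaw -10.2 n 2 d [  4.    1.1 -40.1] tilt [-0.006 -1.    -0.002] w 51.4 F [ 0.2  0.2 -2.6]
[[0.19, 2.01, 0.09], [0, -0.1, 0]]
[[0.19, 2.01, 0.09], [0, -0.1, 0]]
[ 598.29813379 -143.94346729   60.12547741]
[ 598.29813379 -143.94346729   60.12547741]
[ 598.29813379 -143.94346729   60.12547741]
```

View pics/w5.png

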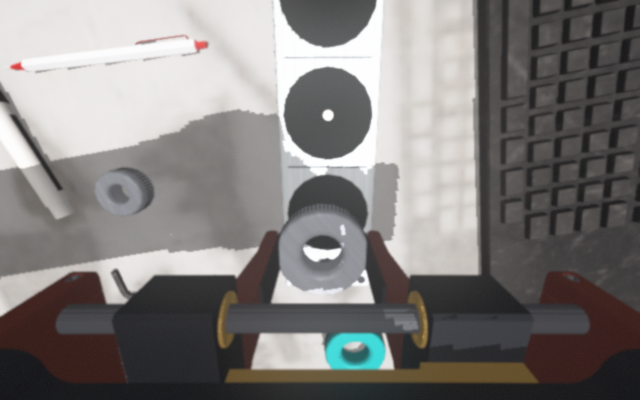

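```bash
python3 - <<'E'
from h import *
s,st=load('pics/w5'); im=cv2.imread('pics/w5.png')
B=ray2z(s,st,[(328,115)],12)[0]; print(B)
y=np.array([.174,.985,0]); A=B-75*y; print('A from B',A)
M=q2R(st['tool_rot']); 
# edges of pad A at row of its top: cols at row 205
e=ray2z(s,st,[(288,210),(367,210)],12); print(e,e.mean(0))
tgt=A-M@np.array([1.0,0,1.6]); plan([tgt[0],tgt[1],20],-10,30)
E
```

```text
[616.9471895  -67.70205562  12.        ]
A from B [ 603.8971895  -141.57705562   12.        ]
[[ 573.98560036 -132.24929682   12.        ]
 [ 634.73677067 -143.08841139   12.        ]] [ 604.36118552 -137.66885411   12.        ]
untilt rx,rz deg [ 0.12 -0.34]
t 4.35 p [ 598.3 -143.9   60.1] yaw -10.2 n 2 d [  4.3   1.  -40.1] tilt [-0.006 -1.    -0.002] w 51.4 F [ 0.2  0.2 -2.6]
[[0.2, 2.01, 0.09], [0, -0.1, 0]]
[[0.2, 2.01, 0.09], [0, -0.1, 0]]
```

move_arm:
  targets:
    - [[0.25,1.8,0.1],[0,0,-0.3],5.0]
    - [[0.2,1.4,0.1],[0,0,0],5.0]
    - [[0,0,0],[0,0,0],5.0]
    - [[0,0,0],[0,0,0],5.0]

```text
time_s: 4.75
ee_pos: [601.7, -148.3, 28.5]
tool_rot: [-0.702, 0.706, -0.065, 0.065]
wrist_force: [-0.6, 0.2, -3.1]
width: 51.5
```

```bash
python3 - <<'E'
from h import *
plan([602.6,-143,20],-10,30)
E
```

```text
untilt rx,rz deg [ 0.27 -0.  ]
t 4.75 p [ 601.7 -148.3   28.5] yaw -10.5 n 1 d [ 0.9  5.3 -8.5] tilt [-0.    -1.    -0.005] w 51.5 F [-0.6  0.2 -3.1]
[[-0.01, 0.85, 0.54], [0, -0.5, 0]]
```

move_arm:
  targets:
    - [[0,0.5,0.5],[0.3,-0.4,0],5.0]
    - [[0,0,0],[0,0,0],5.0]
    - [[0,0,0],[0,0,0],5.0]

```text
time_s: 5.05
ee_pos: [603.1, -144.1, 24.6]
tool_rot: [0.704, -0.704, 0.062, -0.063]
wrist_force: [0.4, -0.1, -2.2]
width: 51.8
```

```bash
python3 - <<'E'
from h import *
plan([602.6,-143,20],-10,30)
s,st=save('wrist','pics/w6')
A=np.array([603.9,-141.5,12]); print(proj(s,st,[A]))
B=ray2z(s,st,[proj(s,st,[[617,-67.7,12]])[0]],12); print(proj(s,st,B))
E
```

```text
untilt rx,rz deg [-0.03  0.1 ]
t 5.05 p [ 603.1 -144.1   24.6] yaw -10.2 n 1 d [-0.5  1.1 -4.6] tilt [ 0.002 -1.     0.001] w 51.8 F [ 0.4 -0.1 -2.2]
[[-0.07, 0.46, 0.1], [0, -0.2, 0]]
[[321.77605546 234.89941442]]
[[321.43923257 117.73249396]]
```

View pics/w6.png

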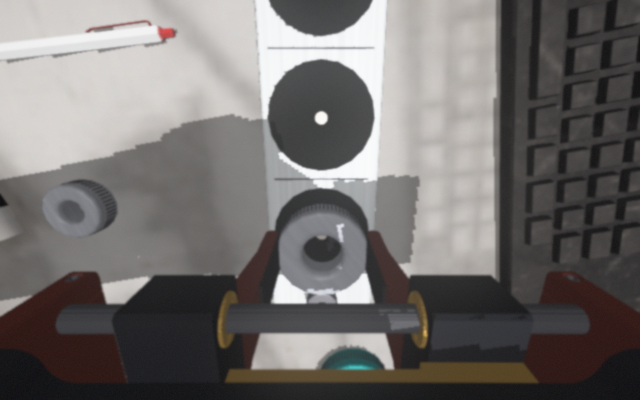

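The pad_a dot is visible in the bore at about (322,238), close to the predicted (322,235). The ring is aligned, so I'm lowering it.

move_arm:
  targets:
    - [[0,0.45,0.15],[0,0,0],5.0]
    - [[0,0,0],[0,0,0],5.0]

```text
time_s: 5.3
ee_pos: [603.7, -142.4, 20.2]
tool_rot: [0.704, -0.704, 0.062, -0.064]
wrist_force: [-0.2, 0.7, -1.7]
width: 51.9
```

```bash
python3 - <<'E'
from h import *
plan([602.6,-143,19.5],-10,30)
E
```

```text
untilt rx,rz deg [-0.04  0.13]
t 5.3 p [ 603.7 -142.4   20.2] yaw -10.2 n 1 d [-1.1 -0.6 -0.7] tilt [ 0.002 -1.     0.001] w 51.9 F [-0.2  0.7 -1.7]
[[-0.09, 0.07, -0.08], [0, -0.2, 0]]
```

move_arm:
  targets:
    - [[-0.1,0.1,-0.05],[0,0,0],5.0]
    - [[0,0,0],[0,0,0],5.0]
    - [[0,0,0],[0,0,0],8.78]
    - [[0,0,0],[0,0,0],8.78]
    - [[0,0,0],[0,0,0],8.78]
    - [[0,0,0],[0,0,0],8.78]

```text
time_s: 5.9
ee_pos: [603.7, -142.7, 20.3]
tool_rot: [0.704, -0.704, 0.061, -0.064]
wrist_force: [0.3, 0.1, -0.1]
width: 80.6
```

```bash
python3 - <<'E'
from h import *
plan([602.6,-143,100],-10,45)
# next: ring C hover
b=np.radians(-10);
E
```

```text
untilt rx,rz deg [-0.03  0.27]
t 5.9 p [ 603.7 -142.7   20.3] yaw -10.2 n 2 d [-1.1 -0.3 79.7] tilt [ 0.005 -1.     0.001] w 80.6 F [ 0.3  0.1 -0.1]
[[-0.05, -3.99, -0.02], [0, -0.1, 0]]
[[-0.05, -3.99, -0.02], [0, -0.1, 0]]
```

move_arm:
  targets:
    - [[0,-3.0,0],[0,0,0.2],8.78]
    - [[0,-4.5,0],[0,0,0],8.78]
    - [[0,-4.5,0],[0,0,0],8.78]
    - [[0,0,0],[0,0,0],8.78]
    - [[0,0,0],[0,0,0],8.78]

```text
time_s: 6.4
ee_pos: [602.7, -142.5, 143.5]
tool_rot: [0.705, -0.704, 0.063, -0.062]
wrist_force: [-0.1, -0.2, -0.1]
width: 88.0
```

```bash
python3 - <<'E'
from h import *
s,st=save('wrist','pics/w7'); im=cv2.imread('pics/w7.png')
c=im[100:270,220:420]; cv2.imwrite('pics/w7c.png',cv2.resize(c,None,fx=4,fy=3.5,interpolation=cv2.INTER_CUBIC)[:590])
cv2.imwrite('pics/w7c.png',cv2.resize(im[110:260,240:420],None,fx=4,fy=4,interpolation=cv2.INTER_CUBIC))
plan([446,-95,150],-10)
E
```

```text
untilt rx,rz deg [-0.06 -0.02]
t 6.45 p [ 603.2 -142.5  143.8] yaw -10.1 n 4 d [-157.2   47.5    6.2] tilt [-0.    -1.     0.001] w 88.0 F [ 0.5 -0.9  0.6]
[[-4.08, -0.16, 0.48], [0, -0.0, 0]]
[[-4.08, -0.16, 0.48], [0, -0.0, 0]]
[[-4.08, -0.16, 0.48], [0, -0.0, 0]]
[[-4.08, -0.16, 0.48], [0, -0.0, 0]]
```

View pics/w7c.png

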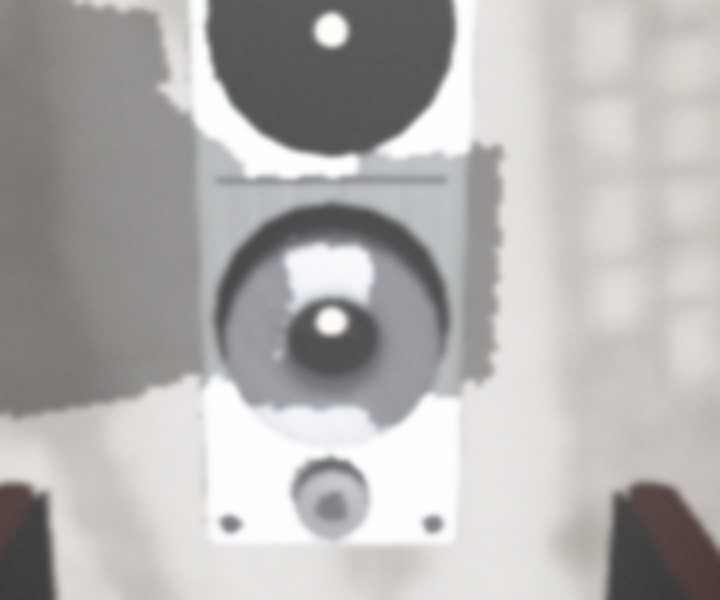

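View pics/w7.png

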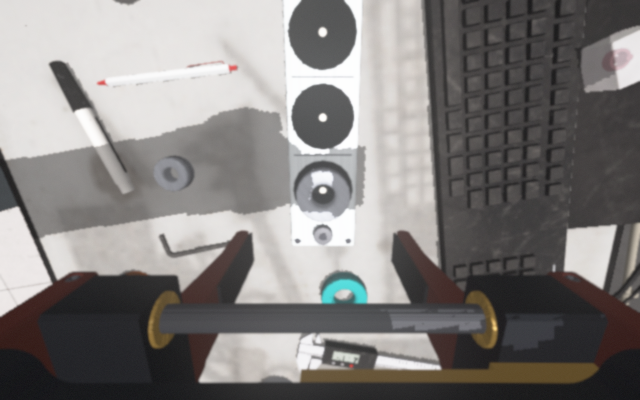

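```bash
python3 - <<'E'
from h import *
s,st=load('pics/w7')
print('ring',ray2z(s,st,[(323.6,195.6)],30),'dotA',ray2z(s,st,[(322.8,190.2)],12),'B,C',ray2z(s,st,[(322.7,117.5),(322.5,31.5)],12), 'C ring',ray2z(s,st,[(173,174)],18))
E
```

```text
ring [[ 604.64117332 -142.32503731   30.        ]] dotA [[ 603.99953713 -141.43600087   12.        ]] B,C [[617.01687059 -67.93233222  12.        ]
 [630.05837654   6.13850131  12.        ]] C ring [[455.69655539 -95.75628695  18.        ]]
```

The 56 ring sits within about 1 mm of the pad_a centre. Next is the 36 ring.

move_arm:
  targets:
    - [[-4.0,-0.2,0.5],[0,0,0],8.78]
    - [[-4.0,0,0.5],[0,0,0],8.78]
    - [[-4.0,0,0.5],[0,0,0],8.78]
    - [[-3.4,0,0.4],[0,0,0],8.78]
    - [[0,4.0,0],[0,0,0],8.78]
    - [[0,3.0,0],[0,0,0],8.78]
    - [[0,0,0],[0,0,0],8.78]
    - [[0,0,0],[0,0,0],8.78]

```text
time_s: 7.25
ee_pos: [444.3, -94.4, 67.3]
tool_rot: [0.705, -0.703, 0.066, -0.059]
wrist_force: [-0.1, 0.2, -0.2]
width: 87.6
```

```bash
python3 - <<'E'
from h import *
s,st=save('wrist','pics/w8'); im=cv2.imread('pics/w8.png')
cv2.imwrite('pics/w8c.png',cv2.resize(im[140:290,240:420],None,fx=4,fy=4,interpolation=cv2.INTER_CUBIC))
plan([454,-96,60],-10)
E
```

```text
untilt rx,rz deg [-0.09 -0.58]
t 7.3 p [444.3 -94.5  67.4] yaw -10.2 n 1 d [ 9.7 -1.5 -7.4] tilt [-0.01  -1.     0.002] w 87.8 F [ 0.8  0.5 -0.1]
[[0.98, 0.74, 0.02], [0, -0.2, 0]]
```

View pics/w8c.png

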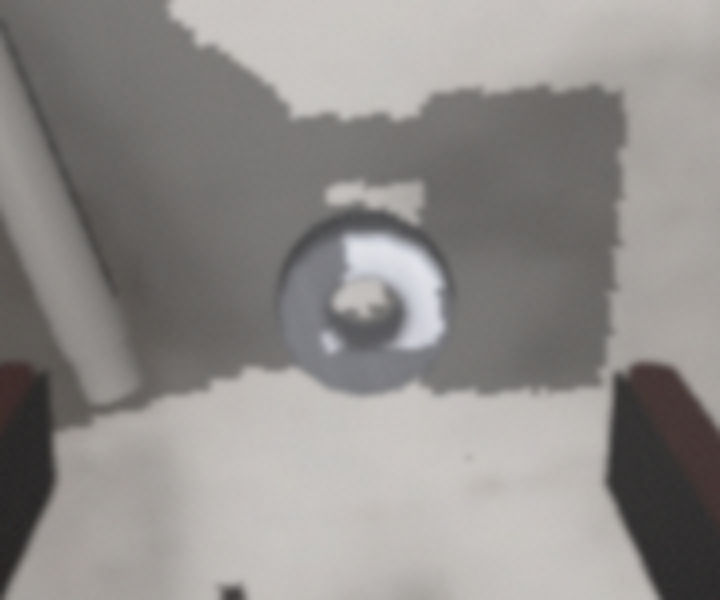

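```bash
python3 - <<'E'
from h import *
s,st=load('pics/w8')
r=ray2z(s,st,[(331,217.7)],18)[0]; print(r)
M=q2R(st['tool_rot'])
for px in [(273,236),(271,220),(257,180),(262,240)]:
  for z in (14,):
    p=ray2z(s,st,[px],z)[0]; print(px,z,p.round(1),'rel ring in tool',(M.T@(p-r)).round(1))
plan([r[0]-1,r[1],60],-10)
e=ray2z(s,st,[(240+281/4,217.7),(240+447/4,217.7)],18); print('dia',np.linalg.norm(e[0]-e[1]))
E
```

```text
[451.41499425 -94.52921714  18.        ]
(273, 236) 14 [ 401.4 -103.6   14. ] rel ring in tool [-47.5   4.5 -17.8]
(271, 220) 14 [403.  -89.6  14. ] rel ring in tool [-48.5   4.5  -3.7]
(257, 180) 14 [399.9 -55.3  14. ] rel ring in tool [-57.6   4.6  29.5]
(262, 240) 14 [ 391.6 -105.6   14. ] rel ring in tool [-56.9   4.5 -21.4]
untilt rx,rz deg [-0.09 -0.58]
t 7.3 p [444.3 -94.5  67.4] yaw -10.2 n 1 d [ 6.1 -0.1 -7.4] tilt [-0.01  -1.     0.002] w 87.8 F [ 0.8  0.5 -0.1]
[[0.61, 0.74, 0.1], [0, -0.2, 0]]
dia 32.84154443030953
```

move_arm:
  targets:
    - [[0.6,0.5,0.1],[0,0,-0.6],5.4]
    - [[0,0,0],[0,0,0],5.4]
    - [[0,1.5,0.1],[0,0,0],5.4]
    - [[0,1.5,0.1],[0,0,0],5.4]
    - [[0,0,0],[0,0,0],5.4]
    - [[0,0,0],[0,0,0],5.4]

```text
time_s: 7.9
ee_pos: [456.4, -93.3, 35.5]
tool_rot: [0.705, -0.704, 0.059, -0.066]
wrist_force: [0.4, -0.3, 0.0]
width: 54.2
```

```bash
python3 - <<'E'
from h import *
s,st=save('wrist','pics/w9'); im=cv2.imread('pics/w9.png')
cv2.imwrite('pics/w9c.png',cv2.resize(im[140:290,240:420],None,fx=4,fy=4,interpolation=cv2.INTER_CUBIC))
plan([450.4,-94.5,6],-10)
E
```

```text
untilt rx,rz deg [-0.09  0.58]
t 7.95 p [456.4 -93.4  35.6] yaw -10.2 n 1 d [ -6.   -1.1 -29.6] tilt [ 0.01  -1.     0.002] w 54.4 F [-0.4 -0.2 -0.3]
[[-0.58, 2.96, -0.22], [0, -0.2, 0]]
```

View pics/w9c.png

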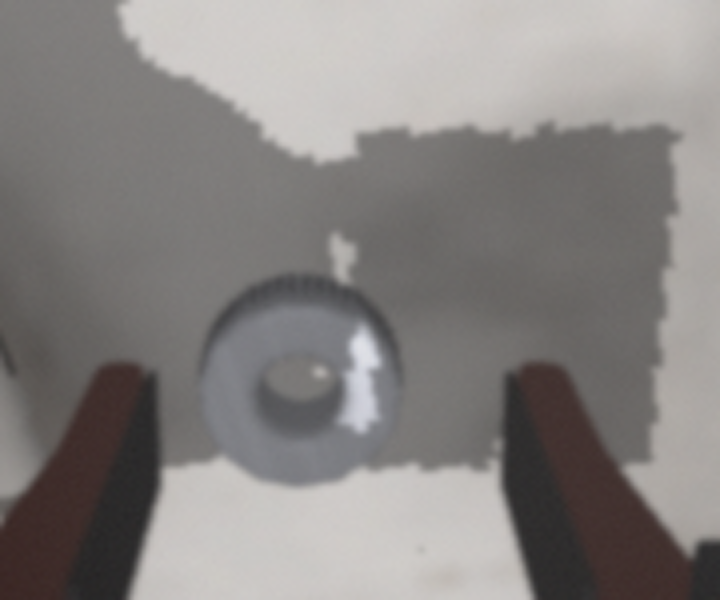

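```bash
python3 - <<'E'
from h import *
s,st=load('pics/w9')
r=ray2z(s,st,[(315.4,238.4)],18)[0]; print(r)
E
```

```text
[452.14762941 -94.63317596  18.        ]
```

move_arm:
  targets:
    - [[-0.5,1.0,-0.1],[0,0,0.4],5.4]
    - [[0,0,0],[0,0,0],5.4]
    - [[0,0,0],[0,0,0],5.4]

```text
time_s: 8.25
ee_pos: [451.9, -93.9, 26.2]
tool_rot: [0.705, -0.704, 0.061, -0.065]
wrist_force: [0.4, -0.1, -0.6]
width: 54.4
```

```bash
python3 - <<'E'
from h import *
plan([450.4,-94.5,6],-10)
E
```

```text
untilt rx,rz deg [-0.07  0.28]
t 8.25 p [451.9 -93.9  26.2] yaw -10.2 n 1 d [ -1.5  -0.6 -20.2] tilt [ 0.005 -1.     0.001] w 54.4 F [ 0.4 -0.1 -0.6]
[[-0.14, 2.02, -0.08], [0, -0.2, 0]]
```

move_arm:
  targets:
    - [[0,1.6,-0.1],[0,0,0],5.4]
    - [[-0.1,0.3,0],[0,0,0],5.4]
    - [[0,0,0],[0,0,0],3.0]
    - [[0,0,0],[0,0,0],3.0]
    - [[0,0,0],[0,0,0],3.0]
    - [[0,0,0],[0,0,0],3.0]
  grip_force: 25

```text
time_s: 8.85
ee_pos: [451.7, -94.8, 8.5]
tool_rot: [0.704, -0.704, 0.061, -0.066]
wrist_force: [-0.3, 0.7, -1.6]
width: 32.8
```

```bash
python3 - <<'E'
from h import *
s,st=save('wrist','pics/w10'); im=cv2.imread('pics/w10.png')
cv2.imwrite('pics/w10c.png',cv2.resize(im[160:310,240:420],None,fx=4,fy=4,interpolation=cv2.INTER_CUBIC))
plan([450.4,-94.5,6],-10)
E
```

```text
untilt rx,rz deg [-0.06  0.39]
t 8.9 p [451.7 -94.9   8.6] yaw -10.3 n 1 d [-1.3  0.4 -2.6] tilt [ 0.007 -1.     0.001] w 32.8 F [ 0.3  0.7 -1.4]
[[-0.14, 0.26, 0.01], [0, -0.3, 0]]
```

View pics/w10c.png

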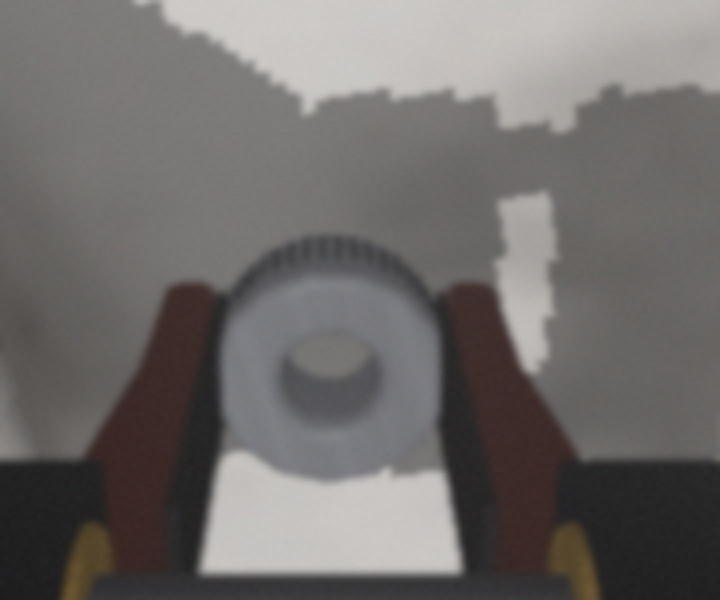

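```bash
python3 - <<'E'
from h import *
s,st=load('pics/w10')
r=ray2z(s,st,[(322.4,254)],18)[0]; M=q2R(st['tool_rot']);o=M.T@(r-st['ee_pos']);print(r,o)
C=np.array([630,6.2,12]); t=C-M@[o[0],0,o[2]]; print(t)
plan([t[0],t[1],90],-10)
E
```

```text
[452.31410796 -94.63651509  18.        ] [ 0.64446427 -9.45174618  0.31245501]
[629.31023734   6.00721079  11.99529664]
untilt rx,rz deg [-0.06  0.39]
t 8.9 p [451.7 -94.9   8.6] yaw -10.3 n 5 d [177.6 100.9  81.4] tilt [ 0.007 -1.     0.001] w 32.8 F [ 0.3  0.7 -1.4]
[[3.14, -1.63, 2.62], [0, -0.1, 0]]
[[3.14, -1.63, 2.61], [0, -0.1, 0]]
[[3.14, -1.63, 2.61], [0, -0.1, 0]]
[[3.14, -1.63, 2.61], [0, -0.1, 0]]
[[3.15, -1.63, 2.61], [0, -0.1, 0]]
```

move_arm:
  targets:
    - [[0,-2.5,0],[0,0,0.3],3.0]
    - [[0,-4.0,0],[0,0,0],3.0]
    - [[3.1,-1.5,2.6],[0,0,0],3.0]
    - [[3.1,0,2.6],[0,0,0],3.0]
    - [[3.1,0,2.6],[0,0,0],3.0]
    - [[3.1,0,2.6],[0,0,0],3.0]
    - [[3.1,0,2.6],[0,0,0],3.0]
    - [[0,0,0],[0,0,0],3.0]

```text
time_s: 9.7
ee_pos: [631.6, 6.6, 92.8]
tool_rot: [0.704, -0.704, 0.065, -0.066]
wrist_force: [-0.4, -0.1, -0.4]
width: 32.6
```

```bash
python3 - <<'E'
from h import *
plan([629.3,6,40],-10)
E
```

```text
untilt rx,rz deg [-0.06  0.06]
t 9.7 p [631.6   6.6  92.8] yaw -10.6 n 2 d [ -2.3  -0.6 -52.8] tilt [ 0.001 -1.     0.001] w 32.6 F [-0.4 -0.1 -0.4]
[[-0.11, 2.64, -0.05], [0, -0.3, 0]]
[[-0.11, 2.64, -0.05], [0, -0.3, 0]]
```

move_arm:
  targets:
    - [[-0.1,2.6,0],[0,-0.3,0],3.0]
    - [[-0.1,2.6,0],[0,0,0],3.0]
    - [[0,0,0],[0,0,0],3.0]
    - [[0,0,0],[0,0,0],3.0]

```text
time_s: 10.1
ee_pos: [629.7, 7.8, 39.9]
tool_rot: [0.705, -0.704, 0.063, -0.063]
wrist_force: [0.7, -0.1, -0.5]
width: 32.5
```

```bash
python3 - <<'E'
from h import *
plan([629.3,6,21],-10)
s,st=save('wrist','pics/w11'); print('pred dots C, D',proj(s,st,[[630,6.2,12],[643,80,12]]))
im=cv2.imread('pics/w11.png')
cv2.imwrite('pics/w11c.png',cv2.resize(im[80:310,240:420],None,fx=2.6,fy=2.6,interpolation=cv2.INTER_CUBIC))
E
```

```text
untilt rx,rz deg [-0.07  0.04]
t 10.1 p [629.7   7.8  39.9] yaw -10.2 n 1 d [ -0.4  -1.8 -18.9] tilt [ 0.001 -1.     0.001] w 32.5 F [ 0.7 -0.1 -0.5]
[[-0.0, 1.89, -0.18], [0, -0.2, 0]]
pred dots C, D [[322.2735294  231.55219441]
 [321.84150014 124.23757699]]
```

View pics/w11.png

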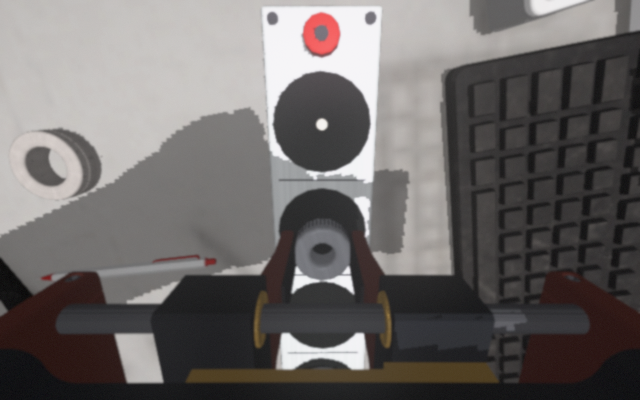

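Dot D at (322,124) matches the prediction. Lowering the 36 ring.

move_arm:
  targets:
    - [[0,1.3,-0.15],[0,0,0],3.0]
    - [[0,0.4,0],[0,0,0],3.0]
    - [[0,0,0],[0,0,0],3.0]
    - [[0,0,0],[0,0,0],3.0]

```text
time_s: 10.55
ee_pos: [630.5, 5.0, 24.6]
tool_rot: [0.705, -0.704, 0.062, -0.065]
wrist_force: [0.1, 1.9, -1.9]
width: 32.7
```

```bash
python3 - <<'E'
from h import *
plan([629.3,6,21],-10)
E
```

```text
untilt rx,rz deg [-0.07  0.25]
t 10.55 p [630.5   5.   24.6] yaw -10.3 n 1 d [-1.2  1.  -3.6] tilt [ 0.004 -1.     0.001] w 32.7 F [ 0.1  1.9 -1.9]
[[-0.14, 0.36, 0.08], [0, -0.3, 0]]
```

move_arm:
  targets:
    - [[-0.1,0.35,0.1],[0,0,0],3.0]
    - [[0,0,0],[0,0,0],3.0]

```text
time_s: 10.75
ee_pos: [630.0, 6.2, 21.5]
tool_rot: [0.705, -0.704, 0.062, -0.065]
wrist_force: [0.2, 1.0, -1.1]
width: 32.4
```

```bash
python3 - <<'E'
from h import *
plan([629.3,6,20.8],-10)
E
```

```text
untilt rx,rz deg [-0.08  0.3 ]
t 10.75 p [630.    6.2  21.5] yaw -10.3 n 1 d [-0.7 -0.2 -0.7] tilt [ 0.005 -1.     0.001] w 32.4 F [ 0.2  1.  -1.1]
[[-0.07, 0.07, -0.04], [0, -0.3, 0]]
```

move_arm:
  targets:
    - [[-0.05,0.08,0],[0,0,0],3.0]
    - [[0,0,0],[0,0,0],3.0]
    - [[0,0,0],[0,0,0],6.5]
    - [[0,0,0],[0,0,0],6.5]
    - [[0,0,0],[0,0,0],6.5]
    - [[0,-3,0],[0,0,0.3],8.0]
    - [[0,-4.5,0],[0,0,0],8.0]
    - [[0,-4.5,0],[0,0,0],8.0]
    - [[0,0,0],[0,0,0],8.0]
    - [[0,0,0],[0,0,0],8.0]

```text
time_s: 11.75
ee_pos: [629.3, 6.6, 144.9]
tool_rot: [0.705, -0.704, 0.064, -0.063]
wrist_force: [0.3, 1.1, -1.3]
width: 79.6
```

```bash
python3 - <<'E'
from h import *
plan([456,87,80],-10)
s,st=save('wrist','pics/w12'); print('pred dots C',proj(s,st,[[630,6.2,12]]))
im=cv2.imread('pics/w12.png')
cv2.imwrite('pics/w12c.png',cv2.resize(im[110:260,240:420],None,fx=4,fy=4,interpolation=cv2.INTER_CUBIC))
E
```

```text
untilt rx,rz deg [-0.1  -0.04]
t 11.75 p [629.3   6.6 144.9] yaw -10.3 n 5 d [-173.3   80.4  -64.9] tilt [-0.001 -1.     0.002] w 79.6 F [ 0.3  1.1 -1.3]
[[-3.7, 1.3, 0.96], [0, -0.1, 0]]
[[-3.7, 1.3, 0.97], [0, -0.1, 0]]
[[-3.69, 1.3, 0.97], [0, -0.1, 0]]
[[-3.69, 1.3, 0.98], [0, -0.1, 0]]
[[-3.69, 1.3, 0.98], [0, -0.1, 0]]
pred dots C [[322.48150505 191.37944389]]
```

View pics/w12c.png

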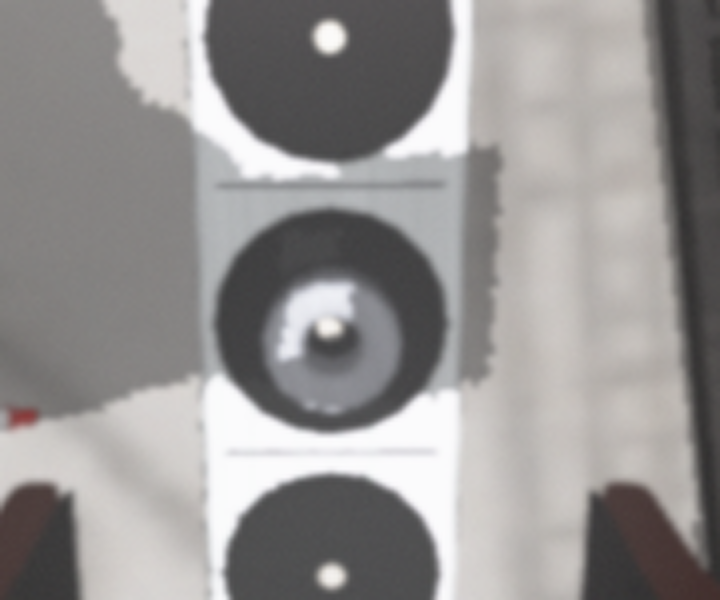

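View pics/w12.png

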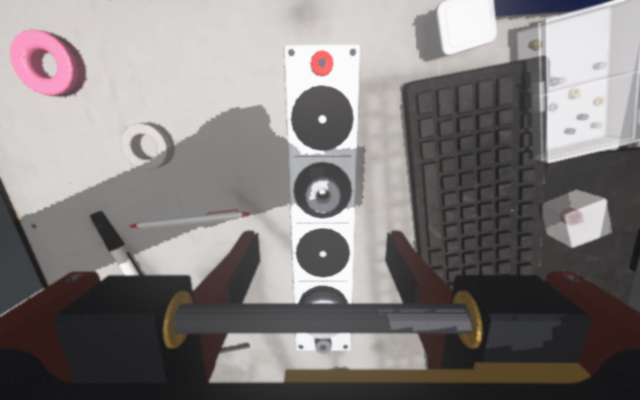

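```bash
python3 - <<'E'
from h import *
s,st=load('pics/w12')
print('ring36',ray2z(s,st,[(323.5,196.8)],30),'dotC',ray2z(s,st,[(322.3,191.8)],12),'ring B',ray2z(s,st,[(146,146)],18))
E
```

```text
ring36 [[630.87162855   5.26793296  30.        ]] dotC [[629.72416889   5.77308354  12.        ]] ring B [[464.61743739  85.74678332  18.        ]]
```

move_arm:
  targets:
    - [[-4.5,0,1.2],[0,0,0],8.78]
    - [[-4.5,0,1.2],[0,0,0],8.78]
    - [[-4.5,1.5,1.2],[0,0,0],8.78]
    - [[-4.0,3,1.0],[0,0,0],8.78]
    - [[0,3,0],[0,0,0],8.78]
    - [[0,0,0],[0,0,0],8.78]
    - [[0,0,0],[0,0,0],8.78]

```text
time_s: 12.5
ee_pos: [458.4, 83.5, 63.5]
tool_rot: [0.705, -0.704, 0.066, -0.061]
wrist_force: [0.3, 0.7, 0.9]
width: 88.0
```

```bash
python3 - <<'E'
from h import *
s,st=save('wrist','pics/w13'); im=cv2.imread('pics/w13.png')
cv2.imwrite('pics/w13c.png',cv2.resize(im[140:290,240:420],None,fx=4,fy=4,interpolation=cv2.INTER_CUBIC))
plan([456,87,60],-10)
E
```

```text
untilt rx,rz deg [-0.02 -0.45]
t 12.55 p [458.6  83.3  63.5] yaw -10.3 n 1 d [-2.6  3.7 -3.5] tilt [-0.008 -1.     0.   ] w 87.8 F [-0.6 -0.7  0. ]
[[-0.32, 0.35, 0.32], [0, -0.3, 0]]
```

View pics/w13.png

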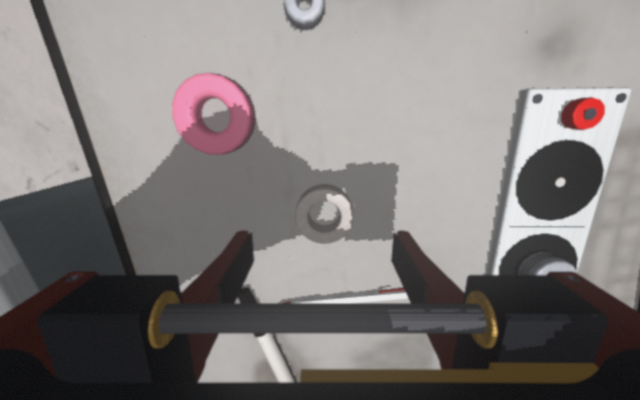

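View pics/w13c.png

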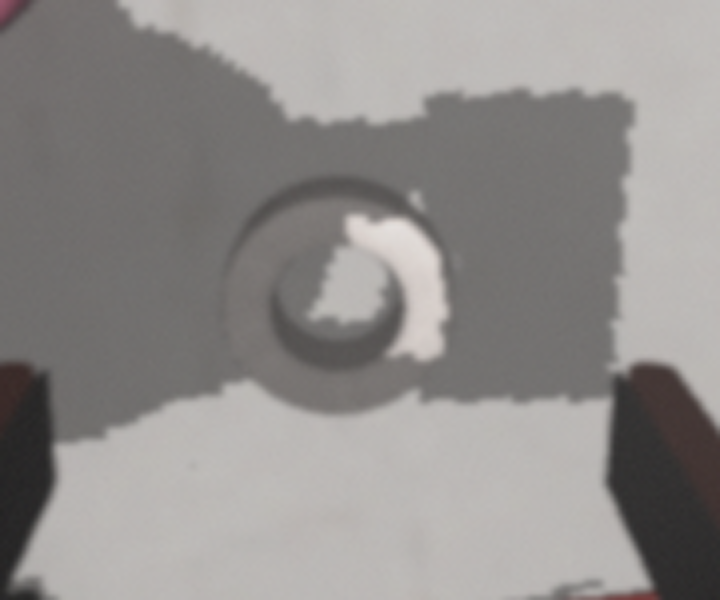

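This object has no knurled band, a beige colour, and a bore/face ratio of about 0.59. The 56 ring reads 0.44, and the real 46 should read about 0.45. I suspect it's a look-alike spacer, so I'll search the scene for the true 46 before touching it.

```bash
python3 - <<'E'
from h import *
im=cv2.imread('pics/t3.png')
cv2.imwrite('pics/ta.png',cv2.resize(im[40:300,40:300],None,fx=2.3,fy=2.3,interpolation=cv2.INTER_CUBIC))
cv2.imwrite('pics/tb.png',cv2.resize(im[40:340,400:640],None,fx=2,fy=2,interpolation=cv2.INTER_CUBIC))
s,st=load('pics/w13')
def w(a,b,r): q=ray2z(s,st,[(240+a/4,140+r/4),(240+b/4,140+r/4)],18); return np.linalg.norm(q[0]-q[1])
print('face',w(224,448,305),'bore',w(272,404,305))
s,st=load('pics/w8'); print('ring36 face',w(281,447,311),'bore',w(329,402,300))
E
```

```text
face 43.46112240826773 bore 25.611422567903354
ring36 face 32.84335016196017 bore 14.399619619879974
```

View pics/ta.png

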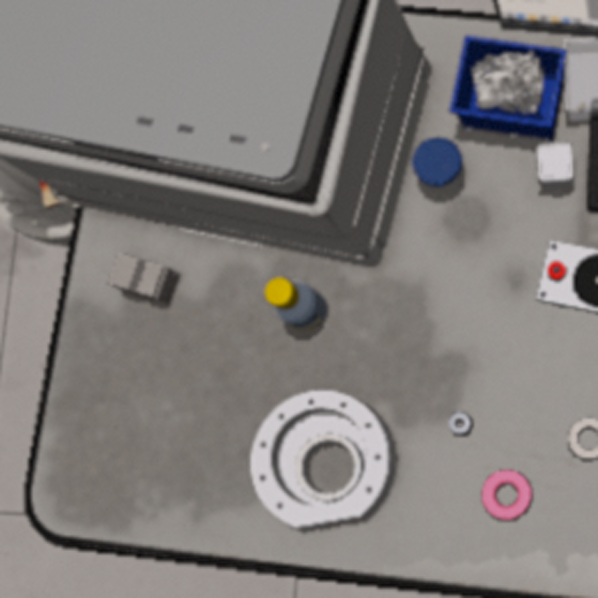

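View pics/tb.png

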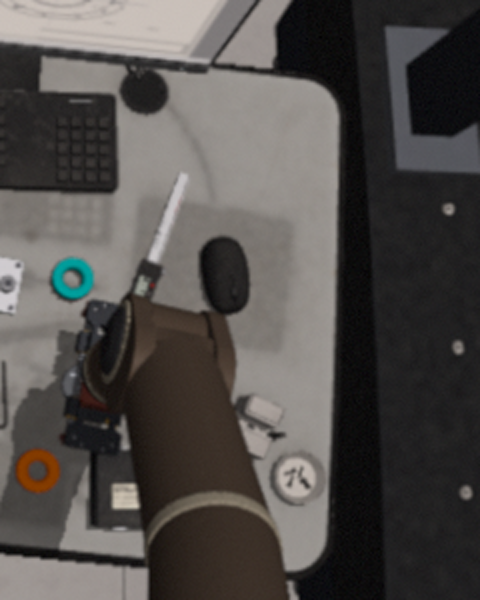

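move_arm:
  targets:
    - [[0,-4.5,0],[0,0,-0.4],8.78]
    - [[0,-4.5,0],[0,0,0],8.78]
    - [[0,-4.5,0],[0,0,0],8.78]
    - [[0,-4.5,1.0],[0,0,0],8.78]
    - [[0,-4.5,3.0],[0,0,0],8.78]
    - [[0,-2.0,4.0],[0,0,0],8.78]
    - [[0,0,4.0],[0,0,0],8.78]
    - [[0,0,0],[0,0,0],8.78]
    - [[0,0,0],[0,0,0],8.78]

```text
time_s: 13.45
ee_pos: [487.6, 199.2, 325.6]
tool_rot: [0.708, -0.7, 0.064, -0.071]
wrist_force: [-1.0, 0.3, 0.1]
width: 87.8
```

```bash
python3 - <<'E'
from h import *
s,st=save('wrist','pics/w14'); save('side','pics/s14'); save('top','pics/t14')
plan([456,87,60],-10)
E
```

```text
untilt rx,rz deg [-0.6   0.42]
t 13.6 p [487.1 197.8 324.5] yaw -11.1 n 7 d [ -31.1 -110.8 -264.5] tilt [ 0.007 -1.     0.011] w 87.6 F [-0.4 -0.3 -0.2]
[[-0.13, 3.78, -1.64], [0, -0.2, 0]]
[[-0.14, 3.78, -1.64], [0, -0.2, 0]]
[[-0.14, 3.78, -1.64], [0, -0.2, 0]]
[[-0.15, 3.78, -1.64], [0, -0.2, 0]]
[[-0.15, 3.78, -1.64], [0, -0.2, 0]]
[[-0.15, 3.78, -1.64], [0, -0.2, 0]]
[[-0.16, 3.78, -1.64], [0, -0.2, 0]]
```

View pics/w14.png

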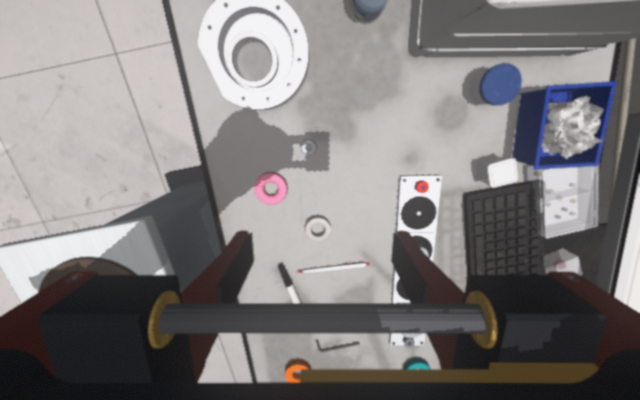

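View pics/t14.png

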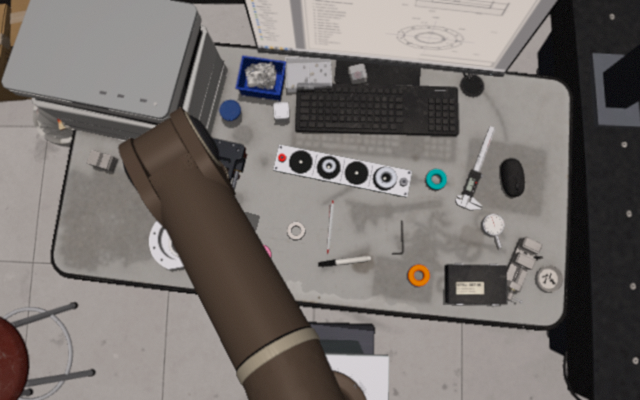

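```bash
python3 - <<'E'
from h import *
a=cv2.imread('pics/w14.png'); 
cv2.imwrite('pics/za.png',cv2.resize(a[0:220,180:420],None,fx=2.6,fy=2.6,interpolation=cv2.INTER_CUBIC))
cv2.imwrite('pics/zb.png',cv2.resize(a[0:290,400:640],None,fx=2,fy=2,interpolation=cv2.INTER_CUBIC))
a=cv2.imread('pics/side0.png'); cv2.imwrite('pics/zc.png',cv2.resize(a[90:260,190:470],None,fx=2.8,fy=2.8,interpolation=cv2.INTER_CUBIC))
E
```

```text
(no output)
```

View pics/za.png

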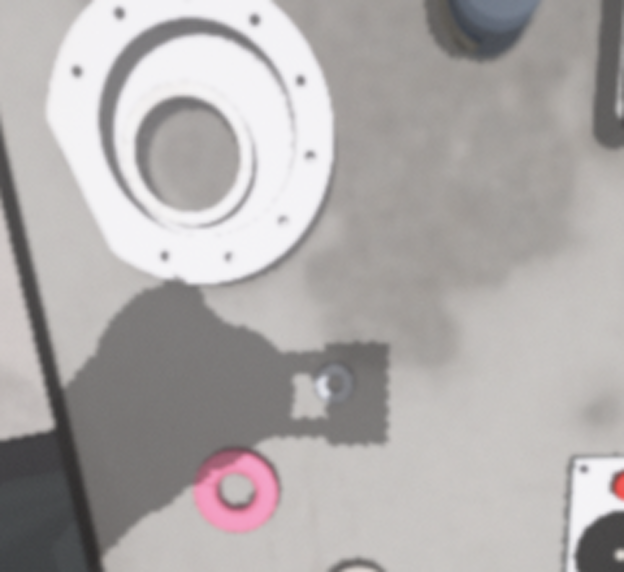

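View pics/zb.png

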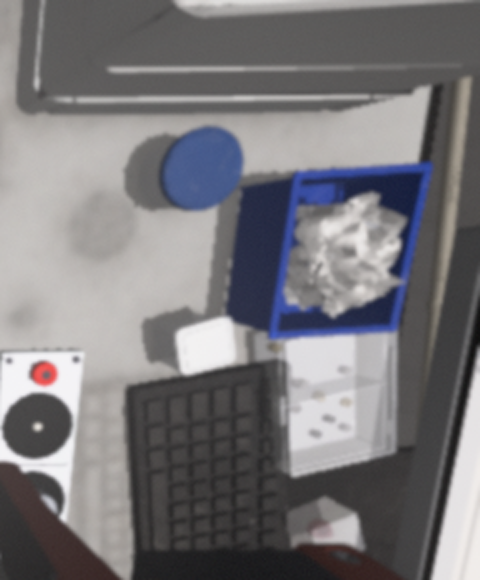

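View pics/zc.png

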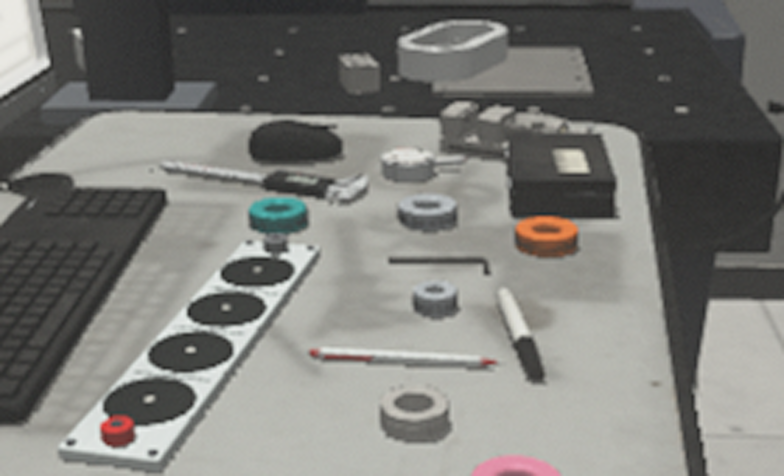

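No other 46 mm ring candidate shows up anywhere. I'll take a close-up of the beige one before deciding.

```bash
python3 - <<'E'
from h import *
s,st=load('pics/w13'); r=ray2z(s,st,[(240+336/4,140+307/4)],18)[0]; print(r)
plan([r[0]-1,r[1],30],-10)
E
```

```text
[460.54462335  86.4497205   18.        ]
untilt rx,rz deg [-0.6   0.42]
t 13.6 p [487.1 197.8 324.5] yaw -11.1 n 8 d [ -27.6 -111.4 -294.5] tilt [ 0.007 -1.     0.011] w 87.6 F [-0.4 -0.3 -0.2]
[[-0.07, 3.68, -1.43], [0, -0.1, 0]]
[[-0.07, 3.68, -1.43], [0, -0.1, 0]]
[[-0.08, 3.68, -1.43], [0, -0.1, 0]]
[[-0.08, 3.68, -1.43], [0, -0.1, 0]]
[[-0.08, 3.68, -1.43], [0, -0.1, 0]]
[[-0.09, 3.68, -1.43], [0, -0.1, 0]]
[[-0.09, 3.68, -1.43], [0, -0.1, 0]]
[[-0.09, 3.68, -1.43], [0, -0.1, 0]]
```

move_arm:
  targets:
    - [[0,2.0,-2.0],[-0.6,-1.0,0.4],8.0]
    - [[0,3.0,-2.5],[0,0,0],8.0]
    - [[-0.1,3.5,-2.5],[0,0,0],8.0]
    - [[-0.1,3.5,-2.0],[0,0,0],8.0]
    - [[-0.1,3.5,-1.5],[0,0,0],8.0]
    - [[-0.1,3.5,-0.5],[0,0,0],8.0]
    - [[0,3.5,0],[0,0,0],8.0]
    - [[0,3.5,0],[0,0,0],8.0]
    - [[0,1.5,0],[0,0,0],8.0]
    - [[0,0,0],[0,0,0],8.0]
    - [[0,0,0],[0,0,0],8.0]

```text
time_s: 14.7
ee_pos: [460.1, 70.2, 39.7]
tool_rot: [-0.702, 0.706, -0.07, 0.069]
wrist_force: [0.3, 0.2, 0.3]
width: 79.7
```

```bash
python3 - <<'E'
from h import *
s,st=save('wrist','pics/w15'); im=cv2.imread('pics/w15.png')
cv2.imwrite('pics/w15c.png',cv2.resize(im[160:290,250:400],None,fx=4.5,fy=4.5,interpolation=cv2.INTER_CUBIC))
plan([459.5,86.5,6],-10)
E
```

```text
untilt rx,rz deg [ 0.35 -0.06]
t 14.75 p [460.3  70.2  39.9] yaw -11.3 n 1 d [ -0.8  16.3 -33.9] tilt [-0.001 -1.    -0.006] w 80.2 F [-0.3 -0.3  0.1]
[[-0.39, 3.39, 1.58], [0, -1.3, 0]]
```

View pics/w15c.png

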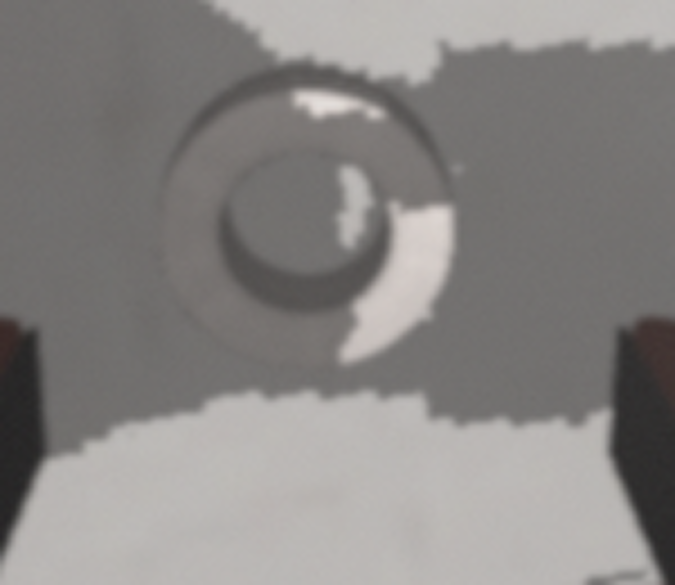

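Close up, this ring has a smooth beige band and a bore about 57% of its diameter, unlike the other gauges. I'll survey the rest of the desk for a grey knurled 46 ring, starting on the right.

move_arm:
  targets:
    - [[0,-4.5,0],[0,1,0],8.78]
    - [[0,-4.5,0],[0,0,0],8.78]
    - [[0,-4.5,-2],[0,0,0],8.78]
    - [[0,-3,-4.0],[0,0,0],8.78]
    - [[0,0,-4.8],[0,0,0],8.78]
    - [[0,0,-4.8],[0,0,0],8.78]
    - [[0,0,-4.8],[0,0,0],8.78]
    - [[0,0,-4.8],[0,0,0],8.78]
    - [[0,0,-4.8],[0,0,0],8.78]
    - [[0,0,-4.8],[0,0,0],8.78]
    - [[0,0,-4.8],[0,0,0],8.78]
    - [[0,0,0],[0,0,0],8.78]

```text
time_s: 15.95
ee_pos: [378.0, -330.2, 232.9]
tool_rot: [-0.698, 0.708, -0.064, 0.085]
wrist_force: [-0.4, 1.1, 0.1]
width: 87.9
```

```bash
python3 - <<'E'
from h import *
s,st=save('wrist','pics/w16'); print(st['ee_pos'],st['time_s'],st['joints'].round(2))
E
```

```text
[ 377.95077056 -330.21930221  232.94433435] 15.95 [ 0.83  0.18 -0.23  1.89  0.05  1.04  0.36]
```

View pics/w16.png

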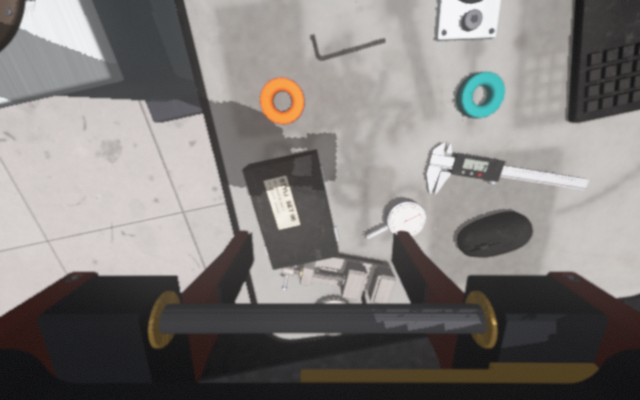

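```bash
python3 - <<'E'
from h import *
a=cv2.imread('pics/wrist0.png'); cv2.imwrite('pics/zd.png',cv2.resize(a[0:140,60:420],None,fx=2.2,fy=2.2,interpolation=cv2.INTER_CUBIC))
a=cv2.imread('pics/side0.png'); cv2.imwrite('pics/ze.png',cv2.resize(a[200:400,150:450],None,fx=2.6,fy=2.6,interpolation=cv2.INTER_CUBIC))
E
```

```text
(no output)
```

View pics/zd.png

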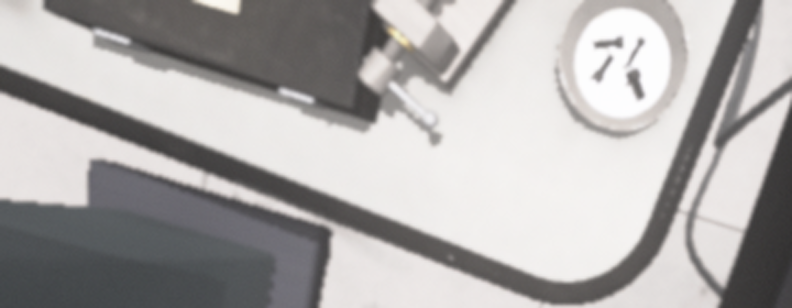

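View pics/ze.png

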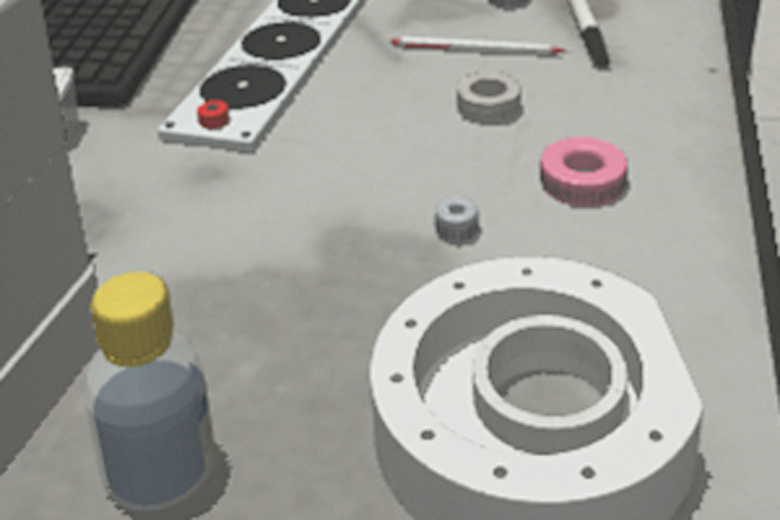

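No other 46 mm candidate exists on the desk: the flange, tin, bin, box, vise and printer surroundings were all checked in the top, side and wrist views. The beige ring also sits in the row with the other three loose rings. By elimination it's the second-largest ring; I'll take it and check the gripped diameter.

```bash
python3 - <<'E'
from h import *
s,st=load('pics/w15'); r=ray2z(s,st,[(250+308/4.5,160+228/4.5)],18)[0]; print(r)
# height cue in w15/side: base contour. side view top vs base rows for rings
s,st=load('pics/side0')
for nm,c,h in [('B',(460.5,86.4),0),('C',(451.5,-94.6),0),('A',(470,232),0)]:
    print(nm,proj(s,st,[[c[0],c[1],0],[c[0],c[1],18]]).round(1))
plan([459.5,86.5,120],-10,45)
E
```

```text
[461.32417693  86.85057474  18.        ]
B [[336.9 242.4]
 [336.8 234.1]]
C [[344.2 200.8]
 [344.2 193.6]]
A [[327.  290.1]
 [326.8 280.7]]
untilt rx,rz deg [0.59 1.8 ]
t 16.0 p [ 379.2 -327.1  233. ] yaw -11.9 n 10 d [  80.3  413.6 -113. ] tilt [ 0.031 -0.999 -0.01 ] w 87.9 F [-0.4  0.2  0.8]
[[-0.06, 1.13, 4.21], [0, -0.2, 0]]
[[-0.05, 1.13, 4.21], [0, -0.2, 0]]
[[-0.04, 1.13, 4.21], [0, -0.2, 0]]
[[-0.02, 1.13, 4.21], [0, -0.2, 0]]
[[-0.01, 1.13, 4.21], [0, -0.2, 0]]
[[0.0, 1.13, 4.21], [0, -0.2, 0]]
[[0.02, 1.13, 4.21], [0, -0.2, 0]]
[[0.03, 1.13, 4.21], [0, -0.2, 0]]
[[0.05, 1.13, 4.21], [0, -0.2, 0]]
[[0.06, 1.13, 4.21], [0, -0.2, 0]]
```

move_arm:
  targets:
    - [[0,0.5,4.3],[0.6,-0.2,1.8],8.0]
    - [[0,1.0,4.3],[0,-0.2,0],8.0]
    - [[0,1.2,4.3],[0,-0.2,0],8.0]
    - [[0,1.2,4.3],[0,-0.2,0],8.0]
    - [[0,1.2,4.3],[0,-0.2,0],8.0]
    - [[0,1.2,4.3],[0,-0.2,0],8.0]
    - [[0,1.2,4.2],[0,-0.2,0],8.0]
    - [[0,1.2,4.2],[0,-0.2,0],8.0]
    - [[0,1.2,4.0],[0,-0.2,0],8.0]
    - [[0,1.2,3.5],[0,0,0],8.0]
    - [[0,0,0],[0,0,0],8.0]

```text
time_s: 17.1
ee_pos: [461.3, 110.8, 130.5]
tool_rot: [0.705, -0.704, 0.05, -0.065]
wrist_force: [0.7, 0.5, 0.2]
width: 79.9
```

```bash
python3 - <<'E'
from h import *
plan([460,87,50],-10,45)
E
```

```text
untilt rx,rz deg [-0.18  1.21]
t 17.1 p [461.3 110.8 130.5] yaw -9.4 n 2 d [ -1.3 -23.8 -80.5] tilt [ 0.021 -1.     0.003] w 79.9 F [0.7 0.5 0.2]
[[0.13, 4.02, -1.18], [0, 0.3, 0]]
[[0.13, 4.02, -1.18], [0, 0.3, 0]]
```

move_arm:
  targets:
    - [[0,3.0,-1.2],[0,0.4,1.2],7.0]
    - [[0.1,3.0,-1.0],[0,0,0],7.0]
    - [[0,2.0,0],[0,0,0],7.0]
    - [[0,0,0],[0,0,0],7.0]
    - [[0,0,0],[0,0,0],7.0]

```text
time_s: 17.6
ee_pos: [459.1, 93.5, 54.0]
tool_rot: [0.707, -0.703, 0.054, -0.059]
wrist_force: [-0.5, 0.3, 0.4]
width: 70.3
```

```bash
python3 - <<'E'
from h import *
plan([460,87,6],-10,45)
E
```

```text
untilt rx,rz deg [-0.33  0.37]
t 17.6 p [459.1  93.5  54. ] yaw -9.2 n 2 d [  0.9  -6.5 -48. ] tilt [ 0.006 -1.     0.006] w 70.3 F [-0.5  0.3  0.4]
[[0.09, 2.4, -0.31], [0, 0.4, 0]]
[[0.1, 2.4, -0.31], [0, 0.4, 0]]
```

move_arm:
  targets:
    - [[0,1.5,-0.3],[-0.3,0.8,0.3],7.0]
    - [[0,1.5,-0.2],[0,0,0],7.0]
    - [[0,0,0],[0,0,0],7.0]
    - [[0,0,0],[0,0,0],7.0]

```text
time_s: 18.0
ee_pos: [460.9, 88.7, 26.3]
tool_rot: [0.705, -0.704, 0.06, -0.065]
wrist_force: [0.5, -0.1, 0.5]
width: 69.8
```

```bash
python3 - <<'E'
from h import *
plan([460,87,6],-10,45)
E
```

```text
untilt rx,rz deg [-0.1   0.42]
t 18.0 p [460.9  88.7  26.3] yaw -10.2 n 1 d [ -0.9  -1.7 -20.3] tilt [ 0.007 -1.     0.002] w 69.8 F [ 0.5 -0.1  0.5]
[[-0.06, 2.03, -0.19], [0, -0.2, 0]]
```

move_arm:
  targets:
    - [[0,1.5,-0.2],[0,0,0.3],7.0]
    - [[0,0.4,0],[0,0,0],7.0]
    - [[0,0,0],[0,0,0],4.0]
    - [[0,0,0],[0,0,0],4.0]
    - [[0,0,0],[0,0,0],4.0]
    - [[0,0,0],[0,0,0],4.0]
    - [[0,0,0],[0,0,0],4.0]
  grip_force: 25

```text
time_s: 18.7
ee_pos: [461.5, 86.9, 7.0]
tool_rot: [0.705, -0.704, 0.062, -0.064]
wrist_force: [-0.3, -0.3, -2.0]
width: 44.9
```

```bash
python3 - <<'E'
from h import *
s,st=save('wrist','pics/w17'); im=cv2.imread('pics/w17.png')
cv2.imwrite('pics/w17c.png',cv2.resize(im[180:310,240:420],None,fx=4,fy=4,interpolation=cv2.INTER_CUBIC))
plan([460,87,6],-10)
E
```

```text
untilt rx,rz deg [-0.13  0.18]
t 18.75 p [461.5  86.9   7. ] yaw -10.2 n 1 d [-1.5  0.1 -1. ] tilt [ 0.003 -1.     0.002] w 44.7 F [ 0.4 -0.4 -1.4]
[[-0.15, 0.1, -0.01], [0, -0.2, 0]]
```

View pics/w17c.png

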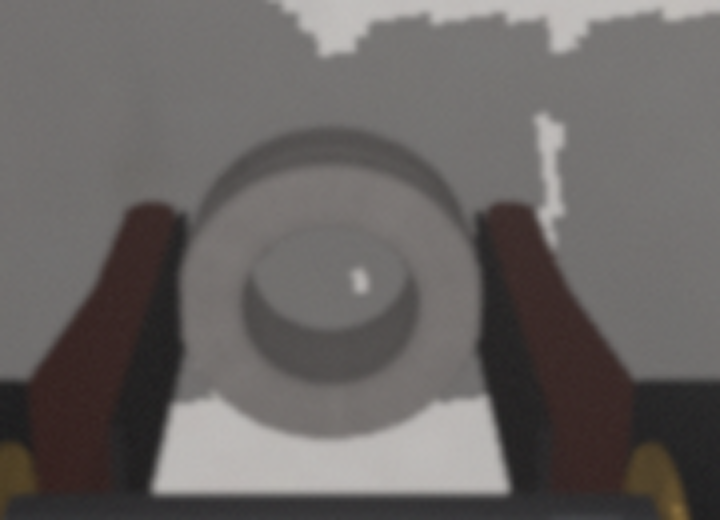

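The gripped width is 44.8 mm with a smooth grooved band. I'll lift it and weigh it: steel 46 should read about 1.9 N and plastic about 0.3 N.

move_arm:
  targets:
    - [[0,-2.0,0],[0,0,0.2],4.0]
    - [[0,-3.0,0],[0,0,0],4.0]
    - [[0,0,0],[0,0,0],4.0]
    - [[0,0,0],[0,0,0],4.0]

```text
time_s: 19.15
ee_pos: [460.4, 86.5, 57.6]
tool_rot: [0.705, -0.704, 0.063, -0.062]
wrist_force: [-0.2, -0.1, -1.9]
width: 44.8
```

```bash
python3 - <<'E'
from h import *
print(robot.sense()['wrist_force'])
s,st=save('side','pics/s18');print(robot.sense()['wrist_force'])
im=cv2.imread('pics/s18.png');cv2.imwrite('pics/s18c.png',cv2.resize(im[170:300,260:420],None,fx=4.5,fy=4.5,interpolation=cv2.INTER_CUBIC))
F=[]
for i in range(6): save('top','pics/x'); F.append(robot.sense()['wrist_force'])
print(np.mean(F,0),np.std(F,0)); print(robot.sense()['width'],robot.sense()['ee_pos'])
E
```

```text
[-0.18045631 -0.13087065 -1.90042829]
[ 1.06046398  0.17501472 -1.41273541]
[ 0.35826689  0.03040377 -1.96875397] [0.31710143 0.70936341 0.24078812]
44.85762306205952 [459.96122789  86.79289788  57.02615334]
```

View pics/s18c.png

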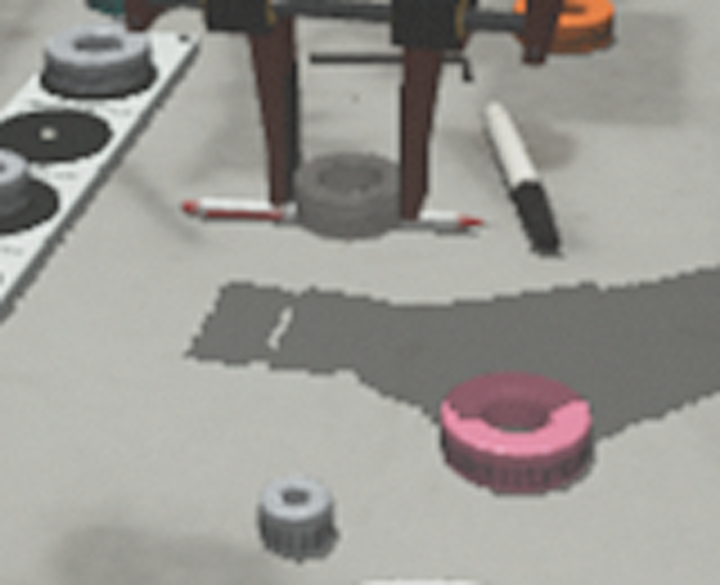

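The lifted weight is 1.97 N, against 1.91 N expected for the steel 46 ring, so the job's fourth ring it is. Placing it on pad_b.

```bash
python3 - <<'E'
from h import *
s,st=load('pics/w17')
r=ray2z(s,st,[(322.6,255)],18)[0]; M=q2R(st['tool_rot']);o=M.T@(r-st['ee_pos']);print(r,o)
C=np.array([617,-67.7,12]); t=C-M@[o[0],0,o[2]]; print(t)
plan([t[0],t[1],90],-10)
E
```

```text
[462.2538009   87.22036335  18.        ] [  0.76545485 -11.01766415   0.48776443]
[616.16040261 -68.04481773  11.99650351]
untilt rx,rz deg [-0.07 -0.24]
t 19.5 p [460.   86.8  57. ] yaw -10.1 n 5 d [ 156.2 -154.8   33. ] tilt [-0.004 -1.     0.001] w 44.9 F [ 0.6 -0.7 -1.9]
[[3.62, -0.66, -2.5], [0, -0.0, 0]]
[[3.62, -0.66, -2.5], [0, -0.0, 0]]
[[3.62, -0.66, -2.5], [0, -0.0, 0]]
[[3.62, -0.66, -2.5], [0, -0.0, 0]]
[[3.62, -0.66, -2.51], [0, -0.0, 0]]
```

move_arm:
  targets:
    - [[0,-3.3,0],[0,0,0],4.0]
    - [[3.6,0,-2.5],[0,0,0],4.0]
    - [[3.6,0,-2.5],[0,0,0],4.0]
    - [[3.6,0,-2.5],[0,0,0],4.0]
    - [[3.6,0,-2.5],[0,0,0],4.0]
    - [[3.6,0,-2.5],[0,0,0],4.0]
    - [[0,0,0],[0,0,0],4.0]
    - [[0,0,0],[0,0,0],4.0]

```text
time_s: 20.3
ee_pos: [619.5, -72.6, 85.8]
tool_rot: [0.705, -0.704, 0.064, -0.058]
wrist_force: [0.5, 1.4, -2.1]
width: 44.8
```

```bash
python3 - <<'E'
from h import *
plan([616.2,-68,45],-10)
E
```

```text
untilt rx,rz deg [ 0.   -0.51]
t 20.3 p [619.5 -72.6  85.8] yaw -9.8 n 1 d [ -3.3   4.6 -40.8] tilt [-0.009 -1.    -0.   ] w 44.8 F [ 0.5  1.4 -2.1]
[[-0.4, 4.08, 0.39], [0, 0.2, 0]]
```

move_arm:
  targets:
    - [[-0.3,2.0,0.3],[0,0.2,-0.5],4.0]
    - [[0,2.0,0.2],[0,0,0],4.0]
    - [[0,0,0],[0,0,0],4.0]
    - [[0,0,0],[0,0,0],4.0]

```text
time_s: 20.7
ee_pos: [614.9, -64.3, 44.3]
tool_rot: [0.705, -0.704, 0.062, -0.06]
wrist_force: [-0.3, -0.2, -0.9]
width: 44.7
```

```bash
python3 - <<'E'
from h import *
plan([616.2,-68,19.5],-10)
E
```

```text
untilt rx,rz deg [-0.02 -0.13]
t 20.7 p [614.9 -64.3  44.3] yaw -9.9 n 1 d [  1.3  -3.7 -24.8] tilt [-0.002 -1.     0.   ] w 44.7 F [-0.3 -0.2 -0.9]
[[0.19, 2.48, -0.34], [0, 0.1, 0]]
```

move_arm:
  targets:
    - [[0.15,1.2,-0.3],[0,0.1,0],4.0]
    - [[0,0.7,0],[0,0,0],4.0]
    - [[0,0,0],[0,0,0],4.0]
    - [[0,0,0],[0,0,0],4.0]

```text
time_s: 21.1
ee_pos: [616.6, -67.1, 25.8]
tool_rot: [0.705, -0.704, 0.061, -0.061]
wrist_force: [0.4, 0.0, -2.5]
width: 44.6
```

```bash
python3 - <<'E'
from h import *
plan([616.2,-68,19.3],-10)
E
```

```text
untilt rx,rz deg [-0.03 -0.01]
t 21.1 p [616.6 -67.1  25.8] yaw -10.0 n 1 d [-0.4 -0.9 -6.5] tilt [-0.    -1.     0.001] w 44.6 F [ 0.4  0.  -2.5]
[[-0.02, 0.65, -0.1], [0, 0.0, 0]]
```

move_arm:
  targets:
    - [[0,0.55,-0.1],[0,0,0],4.0]
    - [[0,0,0],[0,0,0],4.0]

```text
time_s: 21.3
ee_pos: [616.7, -68.3, 20.4]
tool_rot: [0.705, -0.704, 0.061, -0.062]
wrist_force: [-0.3, 0.4, -2.1]
width: 44.7
```

```bash
python3 - <<'E'
from h import *
plan([616.2,-68,19.3],-10)
E
```

```text
untilt rx,rz deg [-0.03  0.04]
t 21.3 p [616.7 -68.3  20.4] yaw -10.0 n 1 d [-0.5  0.3 -1.1] tilt [ 0.001 -1.     0.   ] w 44.7 F [-0.3  0.4 -2.1]
[[-0.06, 0.11, 0.02], [0, 0.0, 0]]
```

move_arm:
  targets:
    - [[-0.05,0.1,0],[0,0,0],4.0]
    - [[0,0,0],[0,0,0],4.0]
    - [[0,0,0],[0,0,0],7.0]
    - [[0,0,0],[0,0,0],7.0]
    - [[0,0,0],[0,0,0],7.0]
    - [[0,-3,0],[0,0,0],7.0]
    - [[0,-4.5,0],[0,0,0],7.0]
    - [[0,-4.5,0],[0,0,0],7.0]
    - [[0,0,0],[0,0,0],7.0]
    - [[0,0,0],[0,0,0],7.0]

```text
time_s: 22.3
ee_pos: [616.7, -67.9, 144.6]
tool_rot: [0.705, -0.704, 0.061, -0.062]
wrist_force: [-0.1, -0.2, -0.2]
width: 70.1
```

```bash
python3 - <<'E'
from h import *
s,st=save('wrist','pics/w20')
im=cv2.imread('pics/w20.png')
cv2.imwrite('pics/w20c.png',cv2.resize(im[110:260,240:420],None,fx=4,fy=4,interpolation=cv2.INTER_CUBIC))
plan([470,232,120],-10)
E
```

```text
untilt rx,rz deg [-0.08  0.17]
t 22.35 p [617.3 -67.8 144.9] yaw -9.9 n 8 d [-147.3  299.8  -24.9] tilt [ 0.003 -1.     0.001] w 70.2 F [0.3 1.4 1.4]
[[-2.46, 0.31, 3.37], [0, 0.0, 0]]
[[-2.46, 0.31, 3.37], [0, 0.0, 0]]
[[-2.46, 0.31, 3.37], [0, 0.0, 0]]
[[-2.46, 0.31, 3.37], [0, 0.0, 0]]
[[-2.46, 0.31, 3.37], [0, 0.0, 0]]
[[-2.46, 0.31, 3.37], [0, 0.0, 0]]
[[-2.46, 0.31, 3.37], [0, 0.0, 0]]
[[-2.46, 0.31, 3.37], [0, 0.0, 0]]
```

View pics/w20c.png

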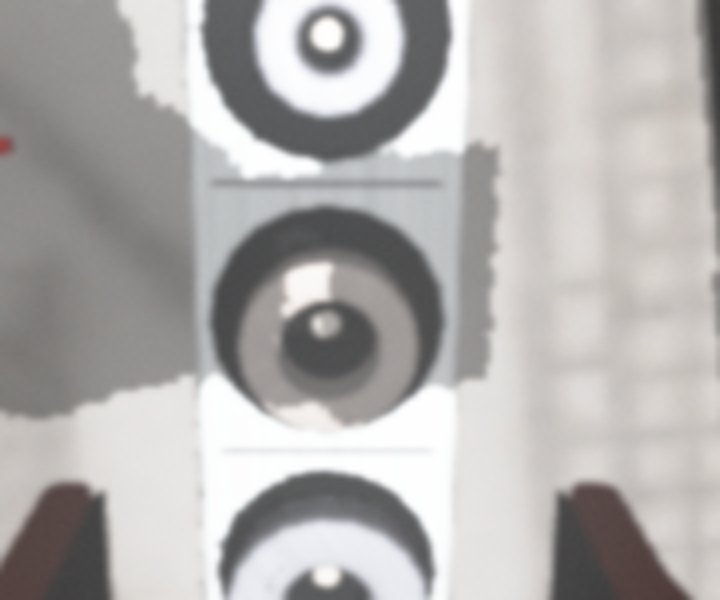

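The 46 ring is centred on pad_b, with the dot in its bore. Now the 26 ring.

move_arm:
  targets:
    - [[-2.5,0,3.3],[0,0,0],7.0]
    - [[-2.5,0,3.3],[0,0,0],7.0]
    - [[-2.5,0,3.3],[0,0,0],7.0]
    - [[-2.5,0.5,3.3],[0,0,0],7.0]
    - [[-2.5,1,3.3],[0,0,0],6.0]
    - [[-2.5,1.5,3.3],[0,0,0],6.0]
    - [[-2.5,2.0,3.3],[0,0,0],6.0]
    - [[-2.4,2.0,3.3],[0,0,0],6.0]
    - [[0,0,0],[0,0,0],6.0]
    - [[0,0,0],[0,0,0],6.0]

```text
time_s: 23.35
ee_pos: [456.4, 233.9, 61.0]
tool_rot: [-0.703, 0.705, -0.066, 0.059]
wrist_force: [-0.3, -0.1, 0.4]
width: 59.9
```

```bash
python3 - <<'E'
from h import *
s,st=save('wrist','pics/w21'); im=cv2.imread('pics/w21.png')
cv2.imwrite('pics/w21c.png',cv2.resize(im[140:290,240:420],None,fx=4,fy=4,interpolation=cv2.INTER_CUBIC))
plan([470,232,50],-10)
E
```

```text
untilt rx,rz deg [ 0.17 -0.58]
t 23.4 p [456.2 234.1  61. ] yaw -10.1 n 1 d [ 13.8  -2.1 -11. ] tilt [-0.01  -1.    -0.003] w 59.8 F [0.2 0.3 0.5]
[[1.4, 1.1, 0.03], [0, -0.1, 0]]
```

View pics/w21c.png

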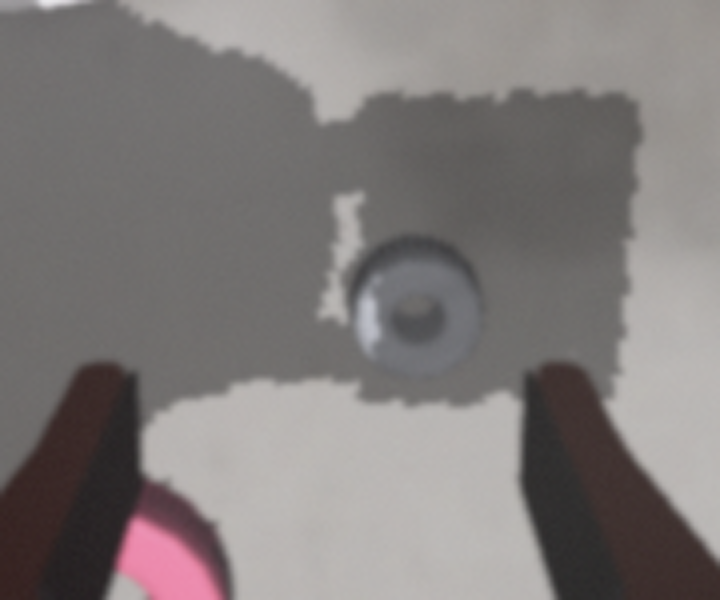

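```bash
python3 - <<'E'
from h import *
s,st=load('pics/w21')
r=ray2z(s,st,[(344.8,218.7)],18)[0]; print(r); plan([r[0]-.8,r[1]-.2,30],-10)
E
```

```text
[474.09294646 233.35197968  18.        ]
untilt rx,rz deg [ 0.17 -0.58]
t 23.4 p [456.2 234.1  61. ] yaw -10.1 n 1 d [ 17.1  -1.  -31. ] tilt [-0.01  -1.    -0.003] w 59.8 F [0.2 0.3 0.5]
[[1.7, 3.1, 0.21], [0, -0.1, 0]]
```

move_arm:
  targets:
    - [[1.5,0,0.2],[0.2,0,-0.6],5.0]
    - [[0,1.2,0],[0,0,0],5.0]
    - [[0,1.0,0],[0,0,0],5.0]
    - [[0,0,0],[0,0,0],5.0]
    - [[0,0,0],[0,0,0],5.0]

```text
time_s: 23.9
ee_pos: [475.9, 228.3, 36.7]
tool_rot: [-0.704, 0.704, -0.064, 0.066]
wrist_force: [-0.4, -0.5, 0.6]
width: 49.7
```

```bash
python3 - <<'E'
from h import *
s,st=save('wrist','pics/w22'); im=cv2.imread('pics/w22.png')
cv2.imwrite('pics/w22c.png',cv2.resize(im[160:310,240:420],None,fx=4,fy=4,interpolation=cv2.INTER_CUBIC))
plan([473.3,233.1,6],-10)
E
```

```text
untilt rx,rz deg [0.04 0.14]
t 23.95 p [475.7 228.2  36.7] yaw -10.6 n 1 d [ -2.4   4.9 -30.7] tilt [ 0.002 -1.    -0.001] w 50.0 F [-0.5  0.  -0.5]
[[-0.33, 3.07, 0.44], [0, -0.6, 0]]
```

View pics/w22c.png

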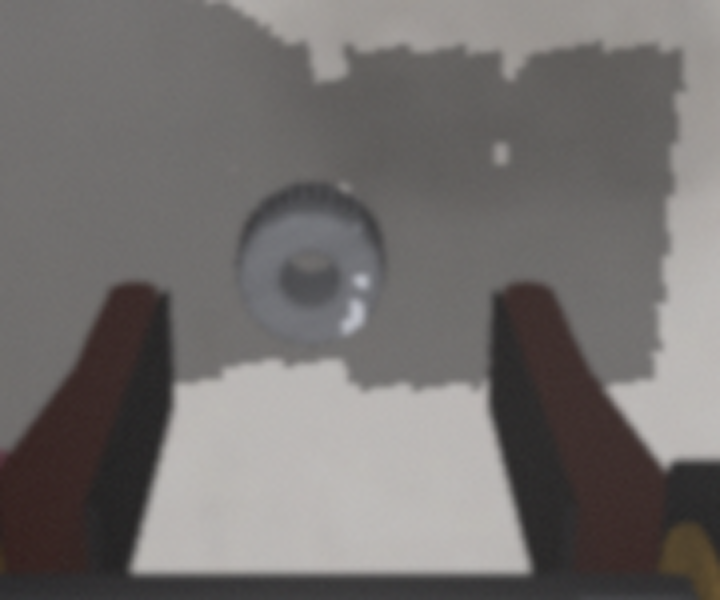

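move_arm:
  targets:
    - [[-0.2,0.8,0.4],[0,-0.5,0],5.0]
    - [[0,0.5,0.1],[0,0,0],5.0]
    - [[0,0,0],[0,0,0],5.0]
    - [[0,0,0],[0,0,0],5.0]

```text
time_s: 24.35
ee_pos: [474.6, 234.3, 23.0]
tool_rot: [-0.704, 0.705, -0.061, 0.063]
wrist_force: [-0.5, -0.9, 0.8]
width: 50.1
```

```bash
python3 - <<'E'
from h import *
s,st=load('pics/w22'); r=ray2z(s,st,[(318,228.7)],18)[0]; print(r)
plan([r[0]-.8,r[1]-.2,6.5],-10)
E
```

```text
[474.46364607 233.23219431  18.        ]
untilt rx,rz deg [0.   0.17]
t 24.35 p [474.6 234.3  23. ] yaw -10.0 n 1 d [ -1.   -1.3 -16.5] tilt [ 0.003 -1.    -0.   ] w 50.1 F [-0.5 -0.9  0.8]
[[-0.07, 1.65, -0.14], [0, -0.0, 0]]
```

move_arm:
  targets:
    - [[0,1.2,-0.1],[0,0,0],5.0]
    - [[-0.1,0.4,0],[0,0,0],5.0]
    - [[0,0,0],[0,0,0],2.0]
    - [[0,0,0],[0,0,0],2.0]
    - [[0,0,0],[0,0,0],2.0]
    - [[0,0,0],[0,0,0],2.0]
  grip_force: 20

```text
time_s: 24.95
ee_pos: [473.3, 233.5, 5.6]
tool_rot: [-0.704, 0.705, -0.061, 0.063]
wrist_force: [0.1, 0.1, -0.7]
width: 23.2
```

```bash
python3 - <<'E'
from h import *
s,st=save('wrist','pics/w23'); im=cv2.imread('pics/w23.png')
cv2.imwrite('pics/w23c.png',cv2.resize(im[160:310,240:420],None,fx=4,fy=4,interpolation=cv2.INTER_CUBIC))
plan([473.3,233.1,6],-10)
E
```

```text
untilt rx,rz deg [0.01 0.17]
t 25.0 p [473.4 233.5   5.7] yaw -10.0 n 1 d [-0.1 -0.4  0.3] tilt [ 0.003 -1.    -0.   ] w 23.1 F [ 0.3 -1.  -0.5]
[[-0.0, -0.03, -0.04], [0, 0.0, 0]]
```

View pics/w23c.png

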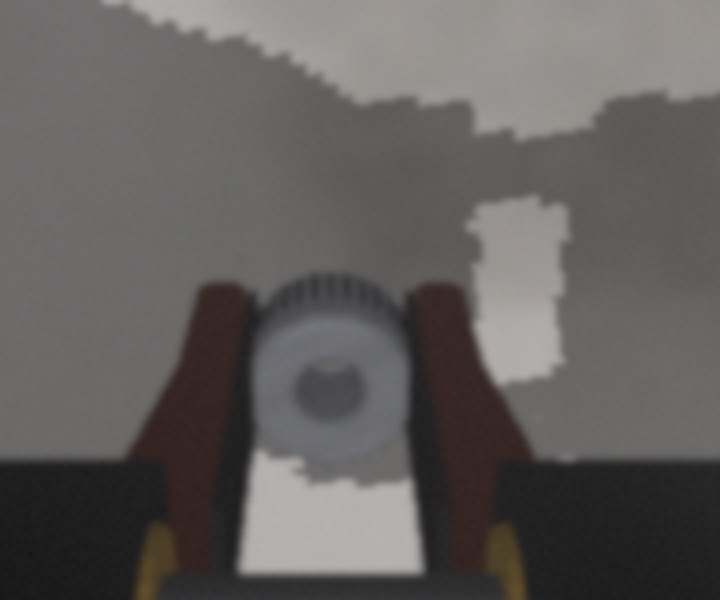

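```bash
python3 - <<'E'
from h import *
s,st=load('pics/w23')
r=ray2z(s,st,[(322.75,257)],18)[0]; M=q2R(st['tool_rot']);o=M.T@(r-st['ee_pos']);print(r,o)
C=np.array([643,80,12]); t=C-M@[o[0],0,o[2]]; print(t)
plan([t[0],t[1],90],-10)
E
```

```text
[474.09985964 233.26836312  18.        ] [  0.84969379 -12.36252239  -0.08990171]
[642.1788025   80.23598762  11.99747923]
untilt rx,rz deg [0.01 0.17]
t 25.0 p [473.4 233.5   5.7] yaw -10.0 n 6 d [ 168.8 -153.3   84.3] tilt [ 0.003 -1.    -0.   ] w 23.1 F [ 0.3 -1.  -0.5]
[[3.21, -1.41, -2.03], [0, 0.0, 0]]
[[3.21, -1.41, -2.03], [0, 0.0, 0]]
[[3.21, -1.41, -2.03], [0, 0.0, 0]]
[[3.21, -1.41, -2.03], [0, 0.0, 0]]
[[3.21, -1.41, -2.03], [0, 0.0, 0]]
[[3.21, -1.41, -2.03], [0, 0.0, 0]]
```

move_arm:
  targets:
    - [[0,-2.5,0],[0,0,0],2.0]
    - [[0,-4.0,0],[0,0,0],2.0]
    - [[3.2,-2.0,-2.0],[0,0,0],2.0]
    - [[3.2,0,-2.0],[0,0,0],2.0]
    - [[3.2,0,-2.0],[0,0,0],2.0]
    - [[3.2,0,-2.0],[0,0,0],2.0]
    - [[3.2,0,-2.0],[0,0,0],2.0]
    - [[3.2,0,-2.0],[0,0,0],2.0]
    - [[0,0,0],[0,0,0],2.0]
    - [[0,0,0],[0,0,0],2.0]

```text
time_s: 26.0
ee_pos: [647.9, 77.0, 96.4]
tool_rot: [-0.704, 0.705, -0.058, 0.062]
wrist_force: [-0.3, 1.4, -0.2]
width: 22.9
```

```bash
python3 - <<'E'
from h import *
plan([642.2,80.2,45],-10)
E
```

```text
untilt rx,rz deg [-0.02  0.34]
t 26.0 p [647.9  77.   96.4] yaw -9.8 n 2 d [ -5.7   3.2 -51.4] tilt [ 0.006 -1.     0.   ] w 22.9 F [-0.3  1.4 -0.2]
[[-0.31, 2.57, 0.11], [0, 0.1, 0]]
[[-0.31, 2.57, 0.11], [0, 0.1, 0]]
```

move_arm:
  targets:
    - [[-0.3,2.5,0.1],[0,0.2,0.3],2.0]
    - [[-0.3,2.5,0.1],[0,0,0],2.0]
    - [[0,0,0],[0,0,0],2.0]
    - [[0,0,0],[0,0,0],2.0]

```text
time_s: 26.4
ee_pos: [641.0, 83.0, 46.9]
tool_rot: [0.705, -0.704, 0.06, -0.061]
wrist_force: [0.7, -0.2, -0.4]
width: 22.8
```

```bash
python3 - <<'E'
from h import *
plan([642.2,80.2,18.5],-10)
E
```

```text
untilt rx,rz deg [-0.09  0.08]
t 26.4 p [641.   83.   46.9] yaw -9.8 n 1 d [  1.2  -2.8 -28.4] tilt [ 0.001 -1.     0.002] w 22.8 F [ 0.7 -0.2 -0.4]
[[0.16, 2.84, -0.26], [0, 0.2, 0]]
```

move_arm:
  targets:
    - [[0.1,1.2,-0.2],[0,0.2,0],2.0]
    - [[0,1.0,0],[0,0,0],2.0]
    - [[0,0,0],[0,0,0],2.0]
    - [[0,0,0],[0,0,0],2.0]

```text
time_s: 26.8
ee_pos: [642.9, 82.1, 26.1]
tool_rot: [0.705, -0.704, 0.06, -0.063]
wrist_force: [0.3, 0.0, -0.1]
width: 22.8
```

```bash
python3 - <<'E'
from h import *
plan([642.2,80.2,18],-10)
E
```

```text
untilt rx,rz deg [-0.16  0.27]
t 26.8 p [642.9  82.1  26.1] yaw -10.0 n 1 d [-0.7 -1.9 -8.1] tilt [ 0.005 -1.     0.003] w 22.8 F [ 0.3  0.  -0.1]
[[-0.03, 0.81, -0.2], [0, 0.0, 0]]
```

move_arm:
  targets:
    - [[0,0.6,-0.2],[0,0,0],2.0]
    - [[0,0.1,0],[0,0,0],2.0]
    - [[0,0,0],[0,0,0],2.0]

```text
time_s: 27.1
ee_pos: [643.1, 79.9, 19.2]
tool_rot: [0.705, -0.703, 0.059, -0.064]
wrist_force: [-0.0, -0.8, -0.4]
width: 22.9
```

```bash
python3 - <<'E'
from h import *
plan([642.2,80.2,18],-10)
E
```

```text
untilt rx,rz deg [-0.18  0.33]
t 27.1 p [643.1  79.9  19.2] yaw -10.0 n 1 d [-0.9  0.3 -1.2] tilt [ 0.006 -1.     0.003] w 22.9 F [-0.  -0.8 -0.4]
[[-0.09, 0.12, 0.01], [0, 0.0, 0]]
```

move_arm:
  targets:
    - [[-0.1,0.1,0],[0,0,0],2.0]
    - [[0,0,0],[0,0,0],2.0]
    - [[0,0,0],[0,0,0],6.0]
    - [[0,0,0],[0,0,0],6.0]
    - [[0,0,0],[0,0,0],6.0]
    - [[0,-3,0],[0,0,0],7.0]
    - [[0,-4.5,0],[0,0,0],7.0]
    - [[0,-4.5,0],[0,0,0],7.0]
    - [[0,-4.5,-4.0],[0,0,0],7.0]
    - [[0,-3.0,-4.0],[0,0,0],7.0]
    - [[0,0,0],[0,0,0],7.0]
    - [[0,0,0],[0,0,0],7.0]

```text
time_s: 28.3
ee_pos: [628.0, 7.3, 212.3]
tool_rot: [0.705, -0.704, 0.058, -0.063]
wrist_force: [-0.2, 0.4, 0.2]
width: 69.6
```

```bash
python3 - <<'E'
from h import *
s,st=save('wrist','pics/w30')
print(st['ee_pos'],st['time_s']); print(proj(s,st,[[604,-141.4,12],[617,-67.7,12],[630,6.2,12],[643,80,12]]).round(1))
E
```

```text
[628.03427936   7.27145396 212.34010824] 28.3
[[322.1 278.8]
 [322.3 231.4]
 [322.4 178.2]
 [322.6 118.5]]
```

View pics/w30.png

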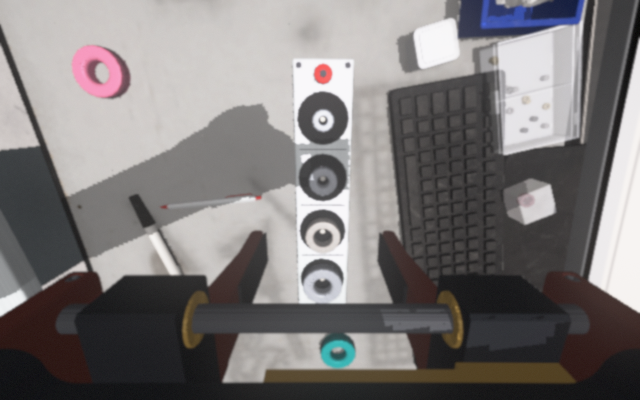

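All four rings are on the pads. Backing off for final checks from the top and side.

move_arm:
  targets:
    - [[-4,0,-3],[0,0,0],7.0]
    - [[-4,0,-4],[0,0,0],7.0]
    - [[-4,0,-4],[0,0,0],7.0]
    - [[-3,0,-4.5],[0,0,0],7.0]
    - [[-2,0,-4.5],[0,0,0],7.0]
    - [[-2,0,-4.5],[0,0,0],7.0]
    - [[-1,0,-4.5],[0,0,0],7.0]
    - [[0,0,-4.5],[0,0,0],7.0]
    - [[0,0,0],[0,0,0],7.0]

```text
time_s: 29.25
ee_pos: [376.3, -279.6, 198.6]
tool_rot: [0.709, -0.701, 0.057, -0.052]
wrist_force: [-0.6, 0.7, -0.1]
width: 70.2
```

```bash
python3 - <<'E'
from h import *
s,st=save('top','pics/t40'); save('side','pics/s40')
print(st['ee_pos'],st['time_s'])
a=cv2.imread('pics/t40.png')[140:205,260:430]; b=cv2.imread('pics/s40.png')[160:260,200:330]
cv2.imwrite('pics/f1.png',cv2.resize(a,None,fx=4.6,fy=4.6,interpolation=cv2.INTER_CUBIC)); cv2.imwrite('pics/f2.png',cv2.resize(b,None,fx=5,fy=5,interpolation=cv2.INTER_CUBIC))
E
```

```text
[ 376.32497609 -279.61400093  198.56132511] 29.25
```

View pics/f1.png

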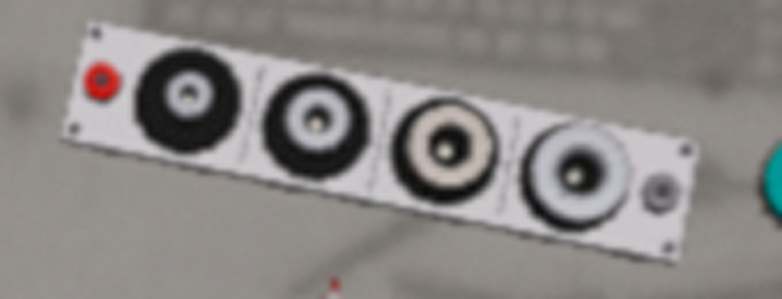

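View pics/f2.png

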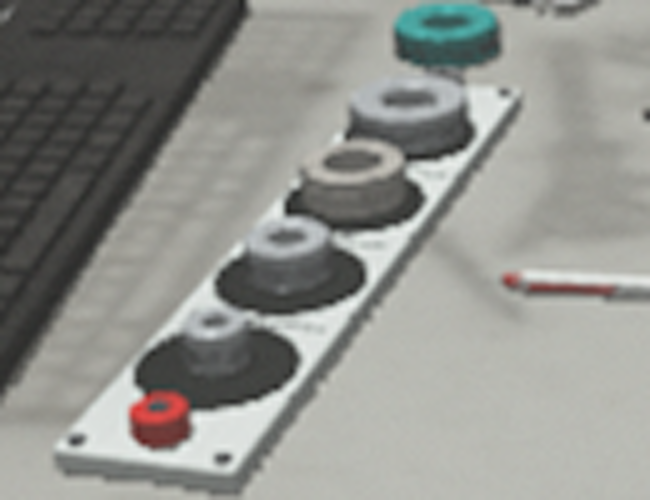

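View pics/t40.png

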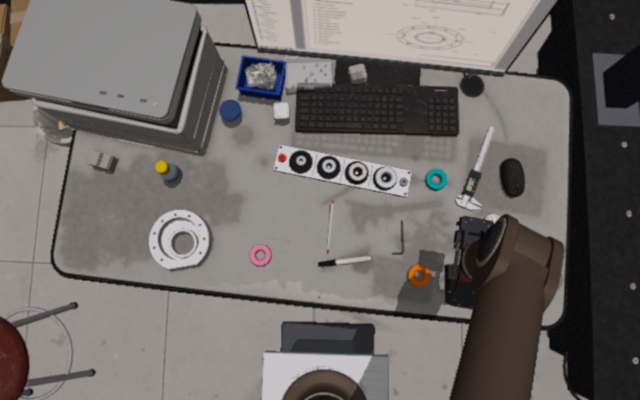

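```bash
python3 - <<'E'
from h import *
im=cv2.imread('pics/w30.png'); s,st=load('pics/w30')
vis=cv2.resize(im[80:310,270:375],None,fx=5,fy=5,interpolation=cv2.INTER_CUBIC)
t=np.linspace(0,2*np.pi,80)
for P,r in [((604,-141.4),26),((617,-67.7),22.4),((630,6.2),16.5),((643,80),11.6)]:
    q=proj(s,st,np.c_[P[0]+r*np.cos(t),P[1]+r*np.sin(t),np.full(80,30.)]); cv2.polylines(vis,[((q-[270,80]+.5)*5-.5).round().astype(np.int32)],True,(0,0,255),1)
    q=proj(s,st,np.c_[P[0]+32*np.cos(t),P[1]+32*np.sin(t),np.full(80,12.)]); cv2.polylines(vis,[((q-[270,80]+.5)*5-.5).round().astype(np.int32)],True,(0,255,0),1)
cv2.imwrite('pics/f3.png',vis[:600]); cv2.imwrite('pics/f4.png',vis[550:])
E
```

```text
(no output)
```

View pics/f3.png

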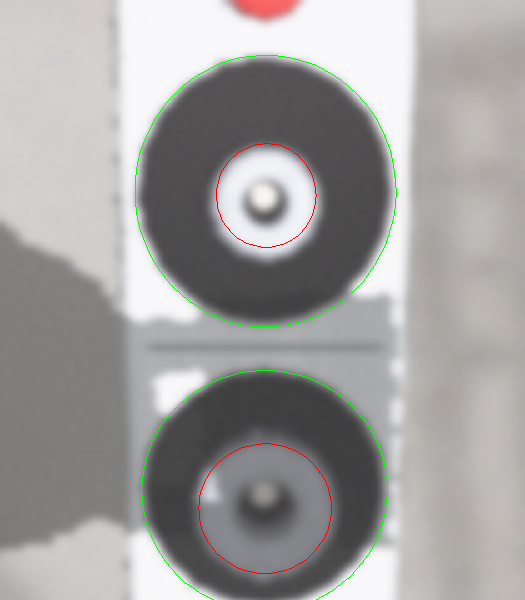

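View pics/f4.png

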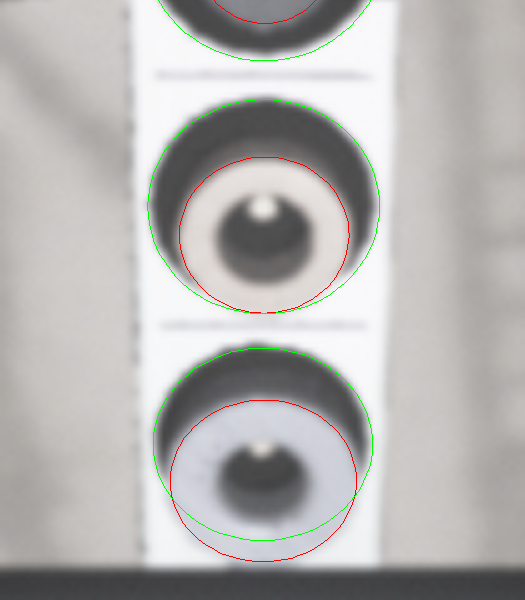

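```bash
python3 -c "
from h import *
print(robot.close_job())"
```

```text
the job is handed in; nothing more can be done
None
```

I placed four rings on the rail in size order and handed the job in at about 29 s. I'm not certain that the ring on pad_b is really the 46 mm gauge.

| Pad | Ring |
|---|---|
| pad_d (next to the red button, left end) | 26 mm |
| pad_c | 36 mm |
| pad_b | 46 mm (see below) |
| pad_a (next to the grey button) | 56 mm |

**Position checks:** In the last wrist-camera picture, all four rings matched the expected outlines on the pads to within about 1–2 mm, and the pad dots showed in the bores. All four lie flat, and the gripper was well clear at hand-in. I did not move the pink, orange or turquoise rings.

**Where the pad_b ring disagreed:**
- It is beige with a smooth band, where the other three are grey and knurled.
- Its bore looked like about 25 mm, where the description says about 19 mm.
- It gripped at 44.8 mm; the other three read 3–4 mm under their nominal size, so I expected about 42 mm.

**Why I used it:** It weighed about 1.97 N, close to the 1.91 N I expect for a steel 46 mm ring. It lay in line with the other three, and no other ring of that size showed in any camera view. I could not see behind the printer or the monitor.

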